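Portion brass balls for bag handles into the tub and lift it off the scale

TASK

Use the scoop to gather at least three of the four brass balls from the trough and tip them into the tub on the scale, then stand the scoop back level in the trough and let go of it. Finally lift the tub with its balls about 10 cm straight up off the scale and finish while holding it there, level and still, touching nothing but your gripper; leave the other things on the bench where they are.

Things in the scene. Friction and masses are not known exactly. Their poses are not given: they have to be found in the camera images.
- trough_floor (a point): Centre of the inner floor of a fixed sheet-metal trough. Floor 240 mm (x) by 58 mm (y), 3 mm above the bench; all four walls lean outwards 35 degrees and rise 40 mm above the floor (mouth about 296 x 114 mm). Its x axis runs along the trough and points away from the robot; z up.
- scoop_grip (a point): Centre of the upright wooden grip, 26 (x) x 28 (y) x 72 mm, of a loose open steel scoop (160 g) that stands level at the far end of the trough, its mouth towards the balls and the robot. Grip top 32 mm above, scoop underside 100 mm below this point; the grip's steel post goes down to the underside and reaches 9 mm behind it (+x). x axis: from mouth to back; z up.
- scoop_lip (a point): Middle of the scoop's front edge, on its underside (86 mm ahead of and 100 mm below scoop_grip; same axes). The floor plate, 2 mm thick and 54 mm wide, runs 75 mm back from here to a 30 mm high back wall; side walls 29 mm high begin 23 mm behind the edge and narrow from 50 mm apart there to 35 mm at the back.
- ball0_center (a point): Centre of a loose brass ball, 18 mm diameter, 12 g. Four such balls lie on the trough floor between the scoop and the near (-x) end wall; polished and slippery, they roll easily.
- ball1_center (a point): Centre of a loose brass ball, 18 mm diameter, 12 g. Four such balls lie on the trough floor between the scoop and the near (-x) end wall; polished and slippery, they roll easily.
- ball2_center (a point): Centre of a loose brass ball, 18 mm diameter, 12 g. Four such balls lie on the trough floor between the scoop and the near (-x) end wall; polished and slippery, they roll easily.
- ball3_center (a point): Centre of a loose brass ball, 18 mm diameter, 12 g. Four such balls lie on the trough floor between the scoop and the near (-x) end wall; polished and slippery, they roll easily.
- scale_top (a point): Centre of the steel platform of a fixed bench scale, on its top, 45 mm above the bench. Platform 140 mm (x) x 145 mm (y); grey scale body 220 x 160 mm, its display on the robot's side.
- tub_center (a point): Centre (half-way up) of a loose open-topped aluminium tub on the scale platform: 112 mm long (x) x 64 mm wide (y) x 60 mm high, walls and floor 3 mm, about 180 g. Its underside is 30 mm below this point. Grasp it across the 64 mm width. z up.
- tape: Bystander, leave alone: roll of brown paper tape lying flat, 72 mm across, 22 mm high. Origin at its underside.
- glue: Bystander, leave alone: amber glue bottle with a red nozzle, 68 mm across, 190 mm high. Origin at its underside.
- mallet: Bystander, leave alone: wooden mallet lying down, head 100 mm long. Origin at its underside.
- buckle: Bystander, leave alone: flat brass belt buckle, 60 x 57 mm. Origin at its underside.
- jar: Bystander, leave alone: white jar with a black cap, 60 mm across, 85 mm high. Origin at its underside.
- awl: Bystander, leave alone: wood-handled awl lying down, 160 mm long.
There are look-alikes about, which are no part of the job. What is shaped like the part that bears scoop_grip but turquoise is not meant.

How it is judged (in metres and radians):
On the way, in this order (a step that is already met when the one before it is completed fails the run):
1. at least three balls are in the scoop, lifted clear of the trough by the gripper ((((x of ball0_center in the frame of scoop_grip between -0.09 and -0.008 m and y of ball0_center in the frame of scoop_grip between -0.03 and 0.03 m and z of ball0_center in the frame of scoop_grip between -0.1 and -0.055 m) and (x of ball1_center in the frame of scoop_grip between -0.09 and -0.008 m and y of ball1_center in the frame of scoop_grip between -0.03 and 0.03 m and z of ball1_center in the frame of scoop_grip between -0.1 and -0.055 m) and ((x of ball2_center in the frame of scoop_grip between -0.09 and -0.008 m and y of ball2_center in the frame of scoop_grip between -0.03 and 0.03 m and z of ball2_center in the frame of scoop_grip between -0.1 and -0.055 m) or (x of ball3_center in the frame of scoop_grip between -0.09 and -0.008 m and y of ball3_center in the frame of scoop_grip between -0.03 and 0.03 m and z of ball3_center in the frame of scoop_grip between -0.1 and -0.055 m))) or ((x of ball2_center in the frame of scoop_grip between -0.09 and -0.008 m and y of ball2_center in the frame of scoop_grip between -0.03 and 0.03 m and z of ball2_center in the frame of scoop_grip between -0.1 and -0.055 m) and (x of ball3_center in the frame of scoop_grip between -0.09 and -0.008 m and y of ball3_center in the frame of scoop_grip between -0.03 and 0.03 m and z of ball3_center in the frame of scoop_grip between -0.1 and -0.055 m) and ((x of ball0_center in the frame of scoop_grip between -0.09 and -0.008 m and y of ball0_center in the frame of scoop_grip between -0.03 and 0.03 m and z of ball0_center in the frame of scoop_grip between -0.1 and -0.055 m) or (x of ball1_center in the frame of scoop_grip between -0.09 and -0.008 m and y of ball1_center in the frame of scoop_grip between -0.03 and 0.03 m and z of ball1_center in the frame of scoop_grip between -0.1 and -0.055 m)))) and height (world z) of scoop_grip above 0.15 m and contact force between the fingers and scoop above 0.5 N), for 0.2 s.
2. at least three balls are in the tub, which stands on the scale, the scoop still in the gripper ((((x of ball0_center in the frame of tub_center between -0.056 and 0.056 m and y of ball0_center in the frame of tub_center between -0.032 and 0.032 m and z of ball0_center in the frame of tub_center between -0.03 and 0.03 m) and (x of ball1_center in the frame of tub_center between -0.056 and 0.056 m and y of ball1_center in the frame of tub_center between -0.032 and 0.032 m and z of ball1_center in the frame of tub_center between -0.03 and 0.03 m) and ((x of ball2_center in the frame of tub_center between -0.056 and 0.056 m and y of ball2_center in the frame of tub_center between -0.032 and 0.032 m and z of ball2_center in the frame of tub_center between -0.03 and 0.03 m) or (x of ball3_center in the frame of tub_center between -0.056 and 0.056 m and y of ball3_center in the frame of tub_center between -0.032 and 0.032 m and z of ball3_center in the frame of tub_center between -0.03 and 0.03 m))) or ((x of ball2_center in the frame of tub_center between -0.056 and 0.056 m and y of ball2_center in the frame of tub_center between -0.032 and 0.032 m and z of ball2_center in the frame of tub_center between -0.03 and 0.03 m) and (x of ball3_center in the frame of tub_center between -0.056 and 0.056 m and y of ball3_center in the frame of tub_center between -0.032 and 0.032 m and z of ball3_center in the frame of tub_center between -0.03 and 0.03 m) and ((x of ball0_center in the frame of tub_center between -0.056 and 0.056 m and y of ball0_center in the frame of tub_center between -0.032 and 0.032 m and z of ball0_center in the frame of tub_center between -0.03 and 0.03 m) or (x of ball1_center in the frame of tub_center between -0.056 and 0.056 m and y of ball1_center in the frame of tub_center between -0.032 and 0.032 m and z of ball1_center in the frame of tub_center between -0.03 and 0.03 m)))) and contact force between tub and scale above 0.3 N and height (world z) of tub_center below 0.085 m and contact force between the fingers and scoop above 0.5 N), for 0.2 s.
3. the scoop stands level in the trough, released (x of scoop_grip in the frame of trough_floor between -0.1 and 0.14 m and y of scoop_grip in the frame of trough_floor between -0.03 and 0.03 m and z of scoop_grip in the frame of trough_floor between 0.08 and 0.115 m and angle between scoop_grip's own z axis and vertical below 0.2 rad and contact force between the fingers and scoop below 0.05 N and linear speed of scoop below 0.03 m/s and (((x of ball0_center in the frame of tub_center between -0.056 and 0.056 m and y of ball0_center in the frame of tub_center between -0.032 and 0.032 m and z of ball0_center in the frame of tub_center between -0.03 and 0.03 m) and (x of ball1_center in the frame of tub_center between -0.056 and 0.056 m and y of ball1_center in the frame of tub_center between -0.032 and 0.032 m and z of ball1_center in the frame of tub_center between -0.03 and 0.03 m) and ((x of ball2_center in the frame of tub_center between -0.056 and 0.056 m and y of ball2_center in the frame of tub_center between -0.032 and 0.032 m and z of ball2_center in the frame of tub_center between -0.03 and 0.03 m) or (x of ball3_center in the frame of tub_center between -0.056 and 0.056 m and y of ball3_center in the frame of tub_center between -0.032 and 0.032 m and z of ball3_center in the frame of tub_center between -0.03 and 0.03 m))) or ((x of ball2_center in the frame of tub_center between -0.056 and 0.056 m and y of ball2_center in the frame of tub_center between -0.032 and 0.032 m and z of ball2_center in the frame of tub_center between -0.03 and 0.03 m) and (x of ball3_center in the frame of tub_center between -0.056 and 0.056 m and y of ball3_center in the frame of tub_center between -0.032 and 0.032 m and z of ball3_center in the frame of tub_center between -0.03 and 0.03 m) and ((x of ball0_center in the frame of tub_center between -0.056 and 0.056 m and y of ball0_center in the frame of tub_center between -0.032 and 0.032 m and z of ball0_center in the frame of tub_center between -0.03 and 0.03 m) or (x of ball1_center in the frame of tub_center between -0.056 and 0.056 m and y of ball1_center in the frame of tub_center between -0.032 and 0.032 m and z of ball1_center in the frame of tub_center between -0.03 and 0.03 m)))) and contact force between tub and scale above 0.3 N and height (world z) of tub_center below 0.085 m), for 0.2 s.
At the end, for the whole second after the job is handed in: Tub gripped, at least 3 balls in it, underside 6-16 cm above the platform, within 6 cm (level distance) of its centre, tilt under 0.1 rad, slower than 20 mm/s and 0.15 rad/s, touching neither scale nor scoop; scoop in the trough, tilt under 0.2 rad, released and at rest; bystanders within 3 cm (height (world z) of tub_center between 0.135 and 0.235 m and horizontal distance between tub_center and scale_top below 0.06 m and angle between tub_center's own z axis and vertical below 0.1 rad and linear speed of tub below 0.02 m/s and angular speed of tub below 0.15 rad/s and contact force between the fingers and tub above 0.8 N and contact force between tub and scale below 0.05 N and contact force between each of tub, the fingers and scoop below 0.05 N and (((x of ball0_center in the frame of tub_center between -0.056 and 0.056 m and y of ball0_center in the frame of tub_center between -0.032 and 0.032 m and z of ball0_center in the frame of tub_center between -0.03 and 0.03 m) and (x of ball1_center in the frame of tub_center between -0.056 and 0.056 m and y of ball1_center in the frame of tub_center between -0.032 and 0.032 m and z of ball1_center in the frame of tub_center between -0.03 and 0.03 m) and ((x of ball2_center in the frame of tub_center between -0.056 and 0.056 m and y of ball2_center in the frame of tub_center between -0.032 and 0.032 m and z of ball2_center in the frame of tub_center between -0.03 and 0.03 m) or (x of ball3_center in the frame of tub_center between -0.056 and 0.056 m and y of ball3_center in the frame of tub_center between -0.032 and 0.032 m and z of ball3_center in the frame of tub_center between -0.03 and 0.03 m))) or ((x of ball2_center in the frame of tub_center between -0.056 and 0.056 m and y of ball2_center in the frame of tub_center between -0.032 and 0.032 m and z of ball2_center in the frame of tub_center between -0.03 and 0.03 m) and (x of ball3_center in the frame of tub_center between -0.056 and 0.056 m and y of ball3_center in the frame of tub_center between -0.032 and 0.032 m and z of ball3_center in the frame of tub_center between -0.03 and 0.03 m) and ((x of ball0_center in the frame of tub_center between -0.056 and 0.056 m and y of ball0_center in the frame of tub_center between -0.032 and 0.032 m and z of ball0_center in the frame of tub_center between -0.03 and 0.03 m) or (x of ball1_center in the frame of tub_center between -0.056 and 0.056 m and y of ball1_center in the frame of tub_center between -0.032 and 0.032 m and z of ball1_center in the frame of tub_center between -0.03 and 0.03 m)))) and x of scoop_grip in the frame of trough_floor between -0.1 and 0.14 m and y of scoop_grip in the frame of trough_floor between -0.03 and 0.03 m and z of scoop_grip in the frame of trough_floor between 0.08 and 0.115 m and angle between scoop_grip's own z axis and vertical below 0.2 rad and linear speed of scoop below 0.03 m/s); the arm keeps its last pose, push and grip.
It fails at once if a bystander is moved more than 3 cm (distance of any of tape, awl, glue, mallet, buckle, jar from where it was at the start of the episode above 0.03 m).
It also fails if it takes over 72 s, if anything falls off the work surface, if the arm or the gripper's body presses on something with over 40 N, if the wrist force passes 120 N, or if a joint passes its speed limit or range.

ROBOT

A 6-joint arm with a two-finger parallel gripper is mounted at the origin on the work surface. World frame = base frame: x ahead of the robot, y to its left, z up, the work surface at z = 0. Lengths are in mm, angles in degrees, forces in N, time in s.
With the tool pointing down it reaches from about 400 to 925 mm from the base axis. Payload 12.5 kg.
Tool frame: the origin (TCP) lies on the centre line of the jaws, within the pads' length; the fingertips stand 14 mm ahead of it and the grasp point (between the pads) lies 5 mm behind it (robot.finger_overhang is the x of the fingertips in the tool frame, in mm); x points along the fingers, z is the direction in which the jaws open and shut, and the axes are right-handed (so a half turn about x gives the same grasp; the last joint's range is limited). The gripper opens to 95 mm and grips with 3 to 60 N. Pads are 20 mm wide; open, the fingers measure 119 mm over their backs; the gripper's body (75 mm by 180 mm) begins 59 mm behind the grasp point.
Start: joints at [-6.05, 28.126, 89.318, -0, 62.55, -6.05], TCP at [625.016, 0.021, 228.661] pointing down, gripper open.
Joint ranges: [-177.58, 177.58], [-47.91, 125.51], [2.72, 160], [-65.01, 245.01], [3.68, 167.84], [-153.87, 153.87]. Speed limits (degrees/s): [127.2, 127.2, 159.86, 180, 180, 180].

INTERFACE

Orientations are given as [roll, pitch, yaw] about the fixed x, y, z axes, in that order (R = Rz(yaw) Ry(pitch) Rx(roll)).
In Python, from cell import robot gives the robot as it stands.
- The arm moves only by the tool play_rows, never from a script. Its argument "targets" is a list of rows, each an object with "dp": the shift along the world's x, y, z in m, a list of three; "delta_rot": the turn, a rotation vector about the world's x, y, z in rad, a list of three; "gripper": the opening, from 0 (shut) to 1 (fully open). A call has 1 to 10 rows; each row is the pose to reach, as a shift and turn from the pose commanded when the call began; what a row does not reach only later rows make up. A row lasts 1/10 s, in which the tool goes at most 50 mm and 8.59 degrees, less where a joint would pass 70% of its speed; a pose out of reach is approached as far as the arm can. A call with a gripper value outside its range is refused whole. The fingers move at their own pace and stop on an object; "squeeze" is the grip in N (left out, the last holds). Time passes only in rows, so rows that repeat a pose let the fingers close. It gives the time, the measured TCP pose, the force and the opening at its end, in the units of the state.
- robot.get_state(): the state, without advancing time (a new reading comes with each control period).
- robot.camera(name): name is "scene" or "side" or "wrist"; returns (picture, depth): 400x640x3 uint8, red, green, blue; 400x640 float32, mm along the optical axis (not along the pixel's ray), 0 where there is no reading.
- robot.get_calibration(name): a dict with "intrinsics" (3x3 intrinsics, pixels), "rvec" (rotation vector, rad) and "tvec" (3), from world to camera coordinates, as OpenCV has them. Camera axes: x right, y down, z forward; pixel columns grow to the right and rows downward; lengths in mm; the calibration is good to about 2 mm. A picture is of the moment at which its call begins: read the wrist's pose just before it. get_calibration takes no time and is no camera call; for the wrist camera it gives the pose at the moment of the call.
- robot.hand_in(): hands the job in, once; it reports no verdict.
Trained networks look in the newest picture that a camera, given by its name, has taken for a name from the list of things; names that differ only in an ending like _2 or _b are one class to them, and where a whole thing is asked for, a point or a joint stands for the part that bears it (a point fixed in the world has none). Each returns a list of dicts, best first, with "p" (0 to 1); they miss things now and then, are a little off and sometimes report something else, mostly with a low value. They report only what shows in the picture. A call takes as long as a camera call. They do not tell look-alikes from the thing itself.
- robot.find_in(name, camera): "point" ([column, row] as shares, 0 to 1, of the picture: columns of its width, rows of its height, amid what is visible of it).
- robot.pinpoint(name, camera): "point" ([column, row] as shares, 0 to 1, of the picture: columns of its width, rows of its height: a listed point, or the origin of a listed thing).
The state is a dict: "clock": time; "qpos": joint angles; "qd": joint speeds; "joint_torque": joint torques, N m; "eef_pos": TCP position; "eef_rot": TCP orientation; "force": force on the tool from outside, world axes, zero at the start; "moment": the same for the moment, N m; "finger_gap": finger opening in mm.
Only numpy, scipy, OpenCV 4.12 (cv2) and the standard library are available. Lean on these libraries where they do the work, as an engineer would, in place of code of your own. Each camera call takes 0.05 s, during which the arm holds its last target.

## Working session

There is one attempt and no reset: what is moved stays moved. The work goes in short steps, Python scripts to look and compute and a tool call to move; the robot and the scene stay as the last step left them, time stands still between calls to the robot, and variables do not carry over. Pictures are saved under pics/ and viewed, and the job is handed in when it is done.

Besides the shell and the picture viewer there is one more tool, called after ">>>" as a command line: name --argument value ..., lists and objects as JSON in quotes. play_rows: Moves the arm, as the interface text tells. Its arguments: {"type":"object","properties":{"targets":{"type":"array","items":{"type":"object","properties":{"dp":{"type":"array","items":{"type":"number"}},"delta_rot":{"type":"array","items":{"type":"number"}},"gripper":{"type":"number"}}}},"squeeze":{"type":"number"}},"required":["targets"]}

```bash
mkdir -p pics; ls
cat > h.py <<'E'
import numpy as np, cv2
from cell import robot
def cal(c):
    k=robot.get_calibration(c); K=np.array(k["intrinsics"],float); R=cv2.Rodrigues(np.array(k["rvec"],float))[0]; t=np.array(k["tvec"],float).ravel(); return K,R,t
def w_depth(u,v,d,c):
    K,R,t=c; p=np.linalg.inv(K)@np.array([u,v,1.])*d; return R.T@(p-t)
def w_z(u,v,z,c):
    K,R,t=c; o=-R.T@t; r=R.T@np.linalg.inv(K)@np.array([u,v,1.]); return o+r*(z-o[2])/r[2]
def proj(p,c):
    K,R,t=c; q=K@(R@np.array(p,float)+t); return q[:2]/q[2]
def shot(cam,name):
    c=cal(cam); im,d=robot.camera(cam); cv2.imwrite(f"pics/{name}.png",im[:,:,::-1]); np.savez(f"pics/{name}.npz",im=im,d=d,K=c[0],R=c[1],t=c[2]); return im,d,c
E
python3 - <<'E'
from h import *
for cam in ["scene","side","wrist"]:
    im,d,c=shot(cam,cam+"0")
    print(cam,-c[1].T@c[2],c[0][0,0])
    for n in ["trough_floor","scoop_grip","scoop_lip","ball0_center","scale_top","tub_center"]:
        try:
            for o in robot.pinpoint(n,cam)[:5]: 
                u,v=o["point"][0]*640,o["point"][1]*400; print(n,round(o["p"],2),round(u,1),round(v,1),w_depth(u,v,d[int(min(v,399)),int(min(u,639))],c).round(0))
        except Exception as e: print(n,e)
print(robot.get_state())
E
```

```text
pics
scene [ 961.15697987  564.85360089 1212.89256312] 428.95977311812163
trough_floor 0.88 341.6 240.0 [536. 190.   7.]
scoop_grip 0.93 490.0 260.4 [303. 536. 103.]
scoop_grip 0.84 313.8 240.9 [641. 181. 135.]
scoop_grip 0.66 395.1 171.9 [302. 168. 129.]
scoop_grip 0.17 338.5 244.2 [554. 194.  10.]
scoop_lip 0.98 489.6 303.9 [350. 614.  -4.]
scoop_lip 0.92 337.4 241.3 [547. 183.   2.]
scoop_lip 0.58 405.7 209.7 [305. 245.  -0.]
ball0_center 0.54 414.7 278.1 [461. 422.  13.]
ball0_center 0.4 340.6 236.8 [529. 177.   0.]
scale_top 0.75 258.7 170.4 [677.  17. 333.]
scale_top 0.15 240.9 239.7 [780.  16.  75.]
tub_center 0.61 258.6 165.4 [ 575. -173.   54.]
side [  306.92344543 -1257.14757239  1145.74437045] 492.5945138926796
trough_floor 0.71 315.7 218.5 [532. 146.  13.]
scoop_grip 0.91 246.0 201.9 [285. 152. 110.]
scoop_grip 0.6 346.3 192.5 [645. 156. 113.]
scoop_grip 0.6 246.9 150.4 [302. 540.  89.]
scoop_lip 0.84 323.8 209.7 [572. 203.   7.]
scoop_lip 0.63 254.2 214.2 [310. 219.   0.]
scoop_lip 0.6 263.4 159.9 [370. 600.   1.]
scale_top 0.97 342.7 268.7 [ 561. -205.   92.]
tub_center 0.58 348.1 262.5 [ 595. -135.   47.]
wrist [625.66498082  78.38745056 384.41603494] 354.2038918629671
tub_center 0.79 279.6 334.4 [ 583. -180.   48.]
{'clock': 1.05, 'qpos': array([-6.04887037e+00,  2.81283840e+01,  8.93188212e+01,  1.60485277e-04,
        6.25504277e+01, -6.05116831e+00]), 'qd': array([ 0.00059602, -0.12416703,  0.10623682, -0.1325221 ,  0.05807512,
       -0.00716569]), 'joint_torque': array([-6.18339818e-04, -6.12478137e+01, -2.58433038e+01,  6.93074777e-02,
        4.45277605e-02, -1.10471700e-05]), 'eef_pos': array([6.25010825e+02, 3.92805445e-02, 2.28637894e+02]), 'eef_rot': array([-2.60798923, 89.99762864, -2.60576526]), 'force': array([-0.39457045, -0.54545566,  1.09659169]), 'moment': array([ 0.06791928,  0.01533175, -0.01042324]), 'finger_gap': 94.92885639751691}
```

View pics/scene0.png

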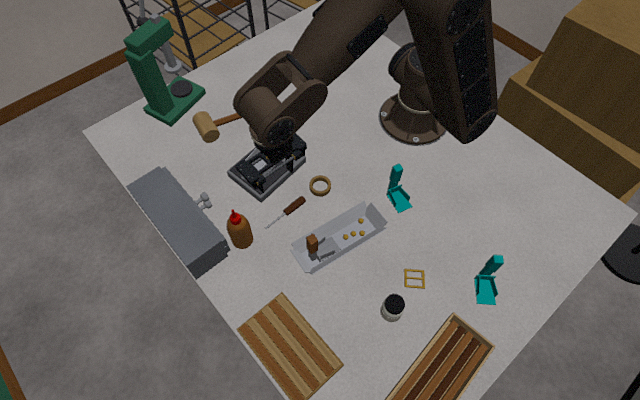

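View pics/side0.png

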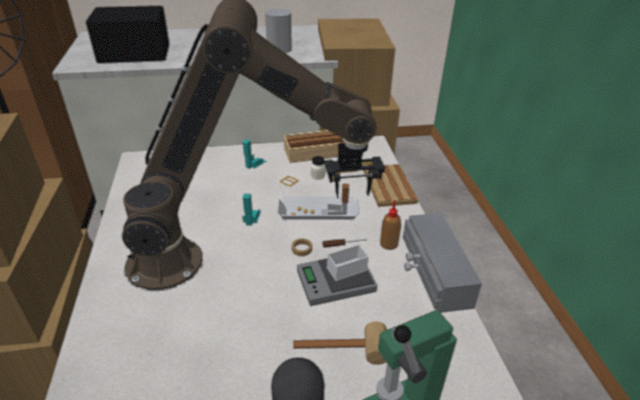

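View pics/wrist0.png

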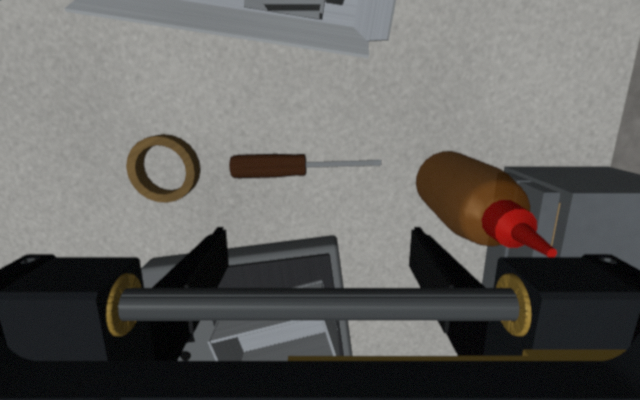

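The brown-gripped scoop is the one in the trough, at scene pixel (313,245). The two turquoise shapes, at (397,190) and (490,275), are look-alikes standing on the bare bench. The tub is on the scale at about (265,160). I'll turn the jaws to y and look from above the trough.

>>> play_rows --targets '[{"dp": [-0.03,0.04,0.02],"delta_rot": [0,0,-0.14],"gripper": 1},{"dp": [-0.06,0.08,0.04],"delta_rot": [0,0,-0.28],"gripper": 1},{"dp": [-0.09,0.12,0.06],"delta_rot": [0,0,-0.42],"gripper": 1},{"dp": [-0.12,0.16,0.08],"delta_rot": [0,0,-0.56],"gripper": 1},{"dp": [-0.125,0.18,0.1],"delta_rot": [0,0,-0.7],"gripper": 1},{"dp": [-0.125,0.18,0.12],"delta_rot": [0,0,-0.84],"gripper": 1},{"dp": [-0.125,0.18,0.12],"delta_rot": [0,0,-0.98],"gripper": 1},{"dp": [-0.125,0.18,0.12],"delta_rot": [0,0,-1.12],"gripper": 1},{"dp": [-0.125,0.18,0.12],"delta_rot": [0,0,-1.26],"gripper": 1},{"dp": [-0.125,0.18,0.12],"delta_rot": [0,0,-1.4],"gripper": 1}]'

```text
clock: 2.05
eef_pos: [499.9, 180.1, 348.7]
eef_rot: [49.0, 90.0, -31.5]
force: [-0.7, 1.0, 0.5]
finger_gap: 95.3
```

>>> play_rows --targets '[{"dp": [0,0,0],"delta_rot": [0,0,-0.14],"gripper": 1},{"dp": [0,0,0],"delta_rot": [0,0,-0.171],"gripper": 1},{"dp": [0,0,0],"delta_rot": [0,0,-0.171],"gripper": 1}]'

```text
clock: 2.35
eef_pos: [500.0, 180.0, 348.7]
eef_rot: [44.3, 90.0, -45.7]
force: [0.3, -0.4, 0.4]
finger_gap: 95.0
```

Run:
```python
from h import *
cam="wrist"
im,d,c=shot(cam,"wrist1")
print(cam,-c[1].T@c[2])
for n in ["trough_floor","scoop_grip","scoop_lip","ball0_center"]:
    for o in robot.pinpoint(n,cam)[:5]: 
        u,v=o["point"][0]*640,o["point"][1]*400; print(n,round(o["p"],2),round(u,1),round(v,1),w_depth(u,v,d[int(min(v,399)),int(min(u,639))],c).round(0))
s=robot.get_state();print(s["clock"],s["eef_pos"],s["eef_rot"],s["qpos"])
```

```text
wrist [578.06346051 180.91805311 504.46088908]
trough_floor 0.65 319.2 116.5 [547. 180.   3.]
trough_floor 0.41 124.4 89.6 [582. 416.  57.]
scoop_grip 0.96 331.8 320.2 [524. 178. 429.]
scoop_grip 0.85 326.1 25.6 [640. 173. 137.]
scoop_lip 0.85 315.6 108.4 [578. 181. 504.]
scoop_lip 0.68 36.1 238.0 [364. 614.  -0.]
scoop_lip 0.6 278.1 268.5 [313. 244.   1.]
scoop_lip 0.55 126.5 88.6 [583. 414.  55.]
ball0_center 0.44 313.0 134.3 [524. 188.  20.]
2.6 [500.01850671 180.00484926 348.67404028] [ 10.78370985  89.99471101 -79.18526586] [ 1.26780060e+01  1.43784731e+01  9.22001644e+01 -5.51547508e-03
  7.34215346e+01  1.02648555e+02]
```

View pics/wrist1.png

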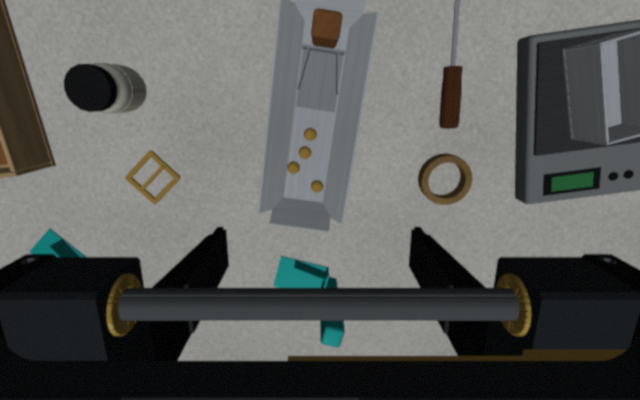

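The wrist view shows the four balls at (310,134), (305,152), (293,168) and (317,186), with the scoop at the top, its grip at (327,28). I'll shift +x to see the whole trough and the tub.

>>> play_rows --targets '[{"dp": [0.04,-0.03,0],"delta_rot": [0,0,0],"gripper": 1},{"dp": [0.08,-0.06,0],"delta_rot": [0,0,0],"gripper": 1},{"dp": [0.1,-0.08,0],"delta_rot": [0,0,0],"gripper": 1},{"dp": [0.1,-0.08,0],"delta_rot": [0,0,0],"gripper": 1},{"dp": [0.1,-0.08,0],"delta_rot": [0,0,0],"gripper": 1}]'

```text
clock: 3.1
eef_pos: [599.9, 99.8, 348.2]
eef_rot: [-92.3, 89.9, 177.7]
force: [0.2, 0.1, 0.2]
finger_gap: 95.2
```

Run:
```python
from h import *
im,d,c=shot("wrist","wrist2")
print(-c[1].T@c[2], c[1])
K,R,t=c
s=robot.get_state();print(s["clock"],s["eef_pos"],s["eef_rot"],s["qpos"])
uu,vv=np.meshgrid(np.arange(640),np.arange(400))
P=(np.stack([uu,vv,np.ones_like(uu)],-1)@np.linalg.inv(K).T)*d[...,None]
W=(P-t)@R
np.save("pics/W2.npy",W)
ok=d>0
hsv=cv2.cvtColor(im,cv2.COLOR_RGB2HSV)
# table check
z=W[...,2]
m=ok&(abs(z)<15); print("table z",np.median(z[m]))
# heights map picture
hm=np.clip(z,0,150)/150*255
cv2.imwrite("pics/hm2.png",cv2.applyColorMap(hm.astype(np.uint8),cv2.COLORMAP_JET))
big=im[:,:,::-1]
cv2.imwrite("pics/w2_scoop.png",cv2.resize(big[0:230,180:420],None,fx=2.5,fy=2.5,interpolation=cv2.INTER_CUBIC))
```

```text
[678.17337453 100.65674904 503.84433951] [[-1.02119903e-03 -9.99999470e-01  1.32232715e-04]
 [-9.61376605e-01  1.01815239e-03  2.75234420e-01]
 [-2.75234409e-01  1.53943683e-04 -9.61377135e-01]]
3.15 [599.53221537 100.39741029 348.52133933] [-99.74395879  89.96867529 170.25848067] [3.27986934e+00 2.14292483e+01 8.18784534e+01 7.25175695e-03
 7.67228176e+01 9.32757626e+01]
table z -0.08111671011243923
```

View pics/wrist2.png

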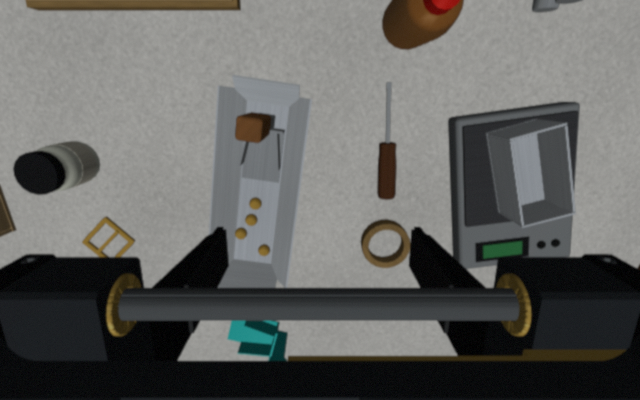

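View pics/w2_scoop.png

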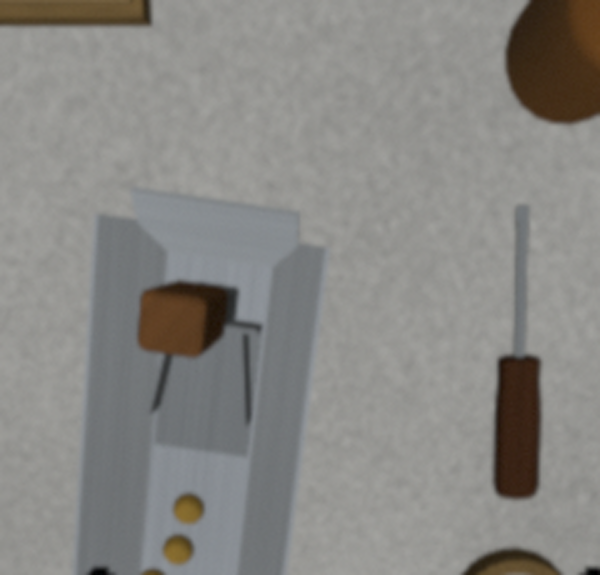

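View pics/hm2.png

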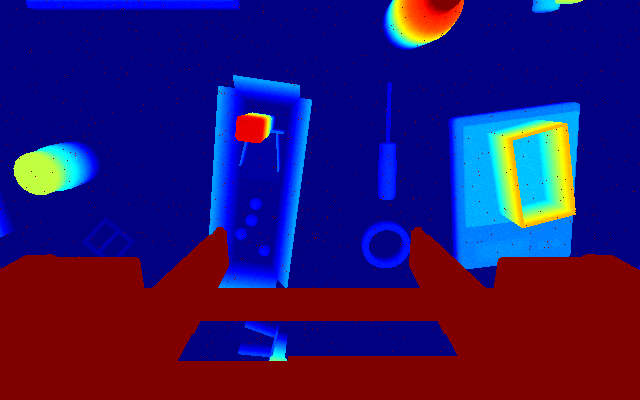

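The crop confirms a brown wooden grip on a steel scoop standing in the trough, grip at wrist pixel (252,127). The tub is at (533,175) on the scale. The depth is clean, so I'll fit poses from it.

Run:
```python
from h import *
W=np.load("pics/W2.npy"); z=np.load("pics/wrist2.npz"); im=z["im"]; d=z["d"]
X,Y,Z=W[...,0],W[...,1],W[...,2]
def rect(m,name):
    p=np.stack([X[m],Y[m]],1).astype(np.float32)
    n,l,st,ct=cv2.connectedComponentsWithStats(m.astype(np.uint8),connectivity=8)
    i=1+np.argmax(st[1:,4]); mm=l==i; p=np.stack([X[mm],Y[mm]],1).astype(np.float32)
    r=cv2.minAreaRect(p); print(name,mm.sum(),r,"zmed",np.median(Z[mm])); return mm,p
ok=d>0
roi=np.zeros_like(ok); roi[70:290,205:315]=1; 
g,_=rect(roi&ok&(Z>125)&(Z<145),"griptop")
m=ok&roi&(Z>-2)&(Z<60)&(Y>100)
# floor points z~3 with side wall lines: wall intersections at z=23 etc
for lo,hi in [(20,26),(30,36)]:
    mm=roi&ok&(Z>lo)&(Z<hi)
    # sidewalls left (Y>180) right
    for nm,sel in [("L",Y>195),("R",Y<172)]:
        q=mm&sel&(X>455)&(X<640); p=np.polyfit(X[q],Y[q],1); r=Y[q]-np.polyval(p,X[q]); k=abs(r)<3; p=np.polyfit(X[q][k],Y[q][k],1)
        print(lo,nm,q.sum(),"slope deg",np.degrees(np.arctan(p[0])),"Y at 540,",np.polyval(p,540))
    q=mm&(X>670)&(abs(Y-175)<30); print("far wall X,Y",X[q].mean() if q.any() else None,Y[q].mean() if q.any() else None,Z[q].mean() if q.any() else None)
# outer rim
rr=roi&ok&(Z>38)&(Z<46)&(Y>90)
print("rim far max X",np.percentile(X[rr],[1,50,99]))
roi2=np.zeros_like(ok); roi2[95:235,470:585]=1
t,p=rect(roi2&ok&(Z>98)&(Z<112),"tubrim")
roi3=np.zeros_like(ok); roi3[95:275,440:590]=1
rect(roi3&ok&(Z>25)&(Z<60),"scale")
# balls
hsv=cv2.cvtColor(im,cv2.COLOR_RGB2HSV)
b=roi&(hsv[...,1]>90)&(Z<40)&(X<600)
n,l,st,ct=cv2.connectedComponentsWithStats(b.astype(np.uint8))
for i in range(1,n):
    if st[i,4]>20:
        q=l==i; u,v=ct[i]; print("ball",ct[i],st[i,4],w_z(u,v,12,(z["K"],z["R"],z["t"])),Z[q].max())
```

```text
griptop 691 ((641.8106079101562, 172.78631591796875), (28.257780075073242, 26.048574447631836), 80.96800994873047) zmed 134.3480235255481
20 L 478 slope deg -6.834581254683718 Y at 540, 229.26141214394602
20 R 392 slope deg -7.503246488392246 Y at 540, 144.27617919377002
far wall X,Y 678.8964742476845 174.95071316882127 22.96398892245049
30 L 470 slope deg -9.275251568116145 Y at 540, 237.8218536234153
30 R 475 slope deg -6.122348474345248 Y at 540, 138.02329117316287
far wall X,Y 685.9413548021842 174.76268593681186 32.99890299736036
rim far max X [403.88295506 596.81152117 696.97440109]
tubrim 1438 ((583.6253662109375, -159.70567321777344), (112.8745346069336, 65.62449645996094), 15.695727348327637) zmed 103.58035919709798
scale 10941 ((548.2825317382812, -169.83560180664062), (218.67852783203125, 160.83802795410156), 7.820571422576904) zmed 39.24471507844719
ball [254.90526316 203.16842105] 95 [523.72287197 193.01734695  12.        ] 22.223348306258515
ball [250.70454545 219.57954545] 88 [498.37065538 200.48757059  12.        ] 21.74633353994554
ball [240.26436782 233.1954023 ] 87 [476.82070118 217.21353605  12.        ] 21.748446054498835
ball [263.53658537 249.97560976] 82 [449.5202366  183.69289292  12.        ] 21.637918383326344
```

Run:
```python
from h import *
W=np.load("pics/W2.npy"); z=np.load("pics/wrist2.npz"); d=z["d"]
X,Y,Z=W[...,0],W[...,1],W[...,2]
roi=np.zeros_like(d,bool); roi[70:290,205:320]=1
def plane(m,nm):
    P=np.stack([X[m],Y[m],Z[m]],1)
    for _ in range(6):
        c=P.mean(0); n=np.linalg.svd(P-c,full_matrices=False)[2][2]; n*=np.sign(n[2]); r=(P-c)@n; P=P[abs(r)<max(1.0,1.5*r.std())]
    print(nm,len(P),n.round(3),"lean from vert",np.degrees(np.arcsin(n[2])).round(1),"az",np.degrees(np.arctan2(n[1],n[0])).round(2)); return n,n@c
a=np.radians(-7.4); ux=np.array([np.cos(a),np.sin(a)])
s=(X-546)*ux[0]+(Y-186)*ux[1]; l=-(X-546)*ux[1]+(Y-186)*ux[0]
base=roi&(d>0)&(Z>9)&(Z<37)
L=plane(base&(l>32)&(l<54)&(abs(s)<105),"L"); R=plane(base&(l<-32)&(l>-54)&(abs(s)<105),"R")
F=plane(base&(s>122)&(abs(l)<28),"F")
# floor centre: intersect at z=3
A=np.array([L[0],R[0],[0,0,1]])
# floor edge lines at z=3; centreline
def line(p): return p[0][:2]/np.linalg.norm(p[0][:2]), (p[1]-p[0][2]*3)/np.linalg.norm(p[0][:2])
(nl,cl),(nr,cr),(nf,cf)=map(line,(L,R,F))
n=(nl-nr)/2; n/=np.linalg.norm(n)  # -y dir
yaw=np.degrees(np.arctan2(n[0],-n[1])); print("yaw",yaw,"width",-(cl+cr))
# centre line: n.x = (cl-cr)/2
ax=np.array([-n[1],n[0]]); 
M=np.array([n,ax]); 
# far end: nf.x=cf
far=np.linalg.solve(np.array([n,nf]),[(cl-cr)/2,cf]); cen=far-120*ax
print("far",far,"centre",cen,"ax",ax)
g=np.array([641.8,172.8])-cen; print("grip s,l",g@ax,g@np.array([-ax[1],ax[0]]))
for b in [(523.7,193),(498.4,200.5),(476.8,217.2),(449.5,183.7)]:
    q=np.array(b)-cen; print("ball",(q@ax).round(1),(q@np.array([-ax[1],ax[0]])).round(1))
# scoop plate lip edge & side walls? grip edges from top face
m=roi&(Z>125)&(Z<145); p=np.stack([X[m],Y[m]],1).astype(np.float32); h=cv2.convexHull(p)[:,0]; print(cv2.minAreaRect(p), np.median(Z[m]))
```

```text
L 1902 [-0.116 -0.81   0.575] lean from vert 35.1 az -98.15
R 1792 [0.116 0.811 0.573] lean from vert 35.0 az 81.85
F 630 [-0.81   0.116  0.575] lean from vert 35.1 az 171.84
yaw -8.147504546562509 width 58.2178732692887
far [663.92033903 169.72803487] centre [545.13155967 186.73467759] ax [ 0.98990649 -0.14172202]
grip s,l 97.66756761356024 -0.09398095297511944
ball -22.1 3.2
ball -48.2 7.0
ball -72.0 20.5
ball -94.2 -16.6
((641.8106079101562, 172.78631591796875), (28.257780075073242, 26.048574447631836), 80.96800994873047) 134.3480235255481
```

>>> play_rows --targets '[{"dp": [0.015,0.024,0],"delta_rot": [0,0,-0.05],"gripper": 1},{"dp": [0.03,0.05,0],"delta_rot": [0,0,-0.1],"gripper": 1},{"dp": [0.042,0.073,-0.02],"delta_rot": [0,0,-0.145],"gripper": 1},{"dp": [0.042,0.073,-0.06],"delta_rot": [0,0,-0.145],"gripper": 1},{"dp": [0.042,0.073,-0.1],"delta_rot": [0,0,-0.145],"gripper": 1},{"dp": [0.042,0.073,-0.14],"delta_rot": [0,0,-0.145],"gripper": 1},{"dp": [0.042,0.073,-0.17],"delta_rot": [0,0,-0.145],"gripper": 1},{"dp": [0.042,0.073,-0.18],"delta_rot": [0,0,-0.145],"gripper": 1},{"dp": [0.042,0.073,-0.18],"delta_rot": [0,0,-0.145],"gripper": 1},{"dp": [0.042,0.073,-0.18],"delta_rot": [0,0,-0.145],"gripper": 1}]'

```text
clock: 4.15
eef_pos: [642.5, 173.6, 170.5]
eef_rot: [106.6, 89.9, 8.3]
force: [-0.7, 0.4, -0.2]
finger_gap: 94.9
```

Run:
```python
from h import *
im,d,c=shot("wrist","wrist3")
s=robot.get_state();print(s["clock"],s["eef_pos"],s["eef_rot"],s["qpos"],s["force"])
K,R,t=c
uu,vv=np.meshgrid(np.arange(640),np.arange(400))
W=((np.stack([uu,vv,np.ones_like(uu)],-1)@np.linalg.inv(K).T)*d[...,None]-t)@R
Z=W[...,2]; hsv=cv2.cvtColor(im,cv2.COLOR_RGB2HSV)
m=(Z>125)&(Z<145)&(hsv[...,1]>100)&(abs(W[...,0]-642)<40)&(abs(W[...,1]-173)<40)
print(m.sum(),cv2.minAreaRect(W[m][:,:2].astype(np.float32)) if m.sum()>10 else 0)
```

```text
4.2 [642.59512452 173.45645912 170.75017025] [105.90049823  89.83598427   7.60654072] [ 9.42580397e+00  3.46124322e+01  8.68060660e+01 -6.11227049e-03
  5.84175689e+01  1.07722955e+02] [-0.4778046   0.4540882   0.03847673]
1905 ((642.9290161132812, 173.25921630859375), (26.41350555419922, 24.868202209472656), 82.6380386352539)
```

View pics/wrist3.png

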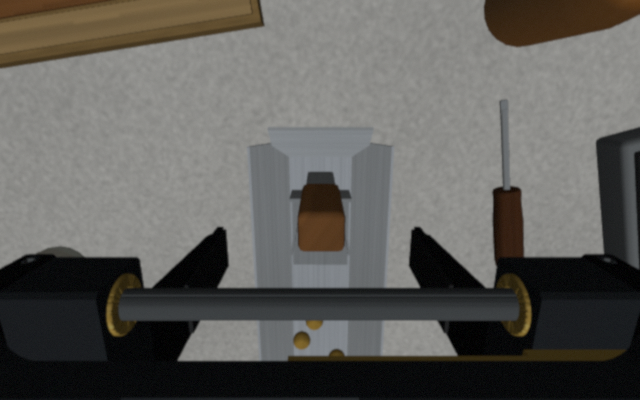

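The grip (322,215) is centred between the fingers and the trough is square to the jaws. Next I descend and grip.

>>> play_rows --targets '[{"dp": [0,0,-0.03],"delta_rot": [0,0,0],"gripper": 1},{"dp": [0,0,-0.055],"delta_rot": [0,0,0],"gripper": 1},{"dp": [0,0,-0.074],"delta_rot": [0,0,0],"gripper": 0.8},{"dp": [0,0,-0.074],"delta_rot": [0,0,0],"gripper": 0.6},{"dp": [0,0,-0.074],"delta_rot": [0,0,0],"gripper": 0.4},{"dp": [0,0,-0.074],"delta_rot": [0,0,0],"gripper": 0.2},{"dp": [0,0,-0.074],"delta_rot": [0,0,0],"gripper": 0.1},{"dp": [0,0,-0.074],"delta_rot": [0,0,0],"gripper": 0},{"dp": [0,0,-0.074],"delta_rot": [0,0,0],"gripper": 0},{"dp": [0,0,-0.074],"delta_rot": [0,0,0],"gripper": 0}]' --squeeze 45

```text
clock: 5.2
eef_pos: [642.1, 173.0, 94.9]
eef_rot: [85.2, 90.0, -13.1]
force: [0.0, -0.0, 0.4]
finger_gap: 36.2
```

Run:
```python
from h import *
im,d,c=shot("wrist","wrist4")
s=robot.get_state();print(s["clock"],s["eef_pos"],s["qpos"],s["force"],s["moment"],s["finger_gap"])
```

```text
5.25 [642.03991272 173.0153696   94.76212333] [ 9.39606735e+00  3.95620337e+01  9.02894248e+01 -7.01132275e-03
  5.01437177e+01  1.07718717e+02] [-0.51418287  0.70437221  0.60526936] [ 0.0716168   0.15258232 -0.01461503] 32.41868789832844
```

View pics/wrist4.png

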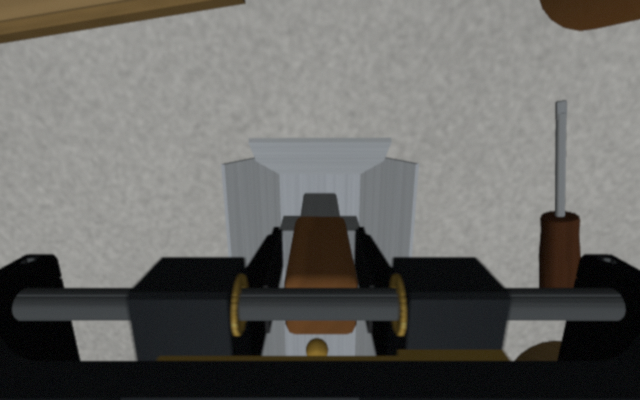

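>>> play_rows --targets '[{"dp": [0,0,0],"delta_rot": [0,0,0],"gripper": 0},{"dp": [0,0,0],"delta_rot": [0,0,0],"gripper": 0},{"dp": [0,0,0],"delta_rot": [0,0,0],"gripper": 0},{"dp": [0,0,0],"delta_rot": [0,0,0],"gripper": 0}]'

```text
clock: 5.65
eef_pos: [642.0, 173.0, 94.6]
eef_rot: [-50.1, 90.0, -148.4]
force: [0.9, -0.9, -0.4]
finger_gap: 28.1
```

>>> play_rows --targets '[{"dp": [-0.0079,0.0011,-0.0005],"delta_rot": [0,0,0],"gripper": 0},{"dp": [-0.0158,0.0023,-0.0005],"delta_rot": [0,0,0],"gripper": 0},{"dp": [-0.0238,0.0034,-0.0005],"delta_rot": [0,0,0],"gripper": 0},{"dp": [-0.0317,0.0045,-0.0005],"delta_rot": [0,0,0],"gripper": 0},{"dp": [-0.0396,0.0057,-0.0005],"delta_rot": [0,0,0],"gripper": 0},{"dp": [-0.0475,0.0068,-0.0005],"delta_rot": [0,0,0],"gripper": 0},{"dp": [-0.0554,0.0079,-0.0005],"delta_rot": [0,0,0],"gripper": 0},{"dp": [-0.0634,0.0091,-0.0005],"delta_rot": [0,0,0],"gripper": 0},{"dp": [-0.0713,0.0102,-0.0005],"delta_rot": [0,0,0],"gripper": 0},{"dp": [-0.0792,0.0113,-0.0005],"delta_rot": [0,0,0],"gripper": 0}]'

```text
clock: 6.65
eef_pos: [562.6, 184.5, 94.5]
eef_rot: [102.5, 89.9, 4.2]
force: [12.7, -1.7, 23.5]
finger_gap: 27.9
```

Run:
```python
from h import *
for cam in ("scene","side"):
    im,d,c=shot(cam,cam+"5")
    p=proj((480,196,10),c).astype(int); q=im[max(p[1]-50,0):p[1]+50,max(p[0]-75,0):p[0]+75,::-1]
    cv2.imwrite(f"pics/{cam}5c.png",cv2.resize(q,None,fx=5,fy=5,interpolation=cv2.INTER_CUBIC))
s=robot.get_state();print(s["clock"],s["eef_pos"],s["force"],s["moment"])
```

```text
6.75 [561.55913877 184.57799535  94.49782016] [-1.16399448  1.05104724  8.99244324] [ 0.2101233   0.37897983 -0.00465128]
```

View pics/scene5c.png

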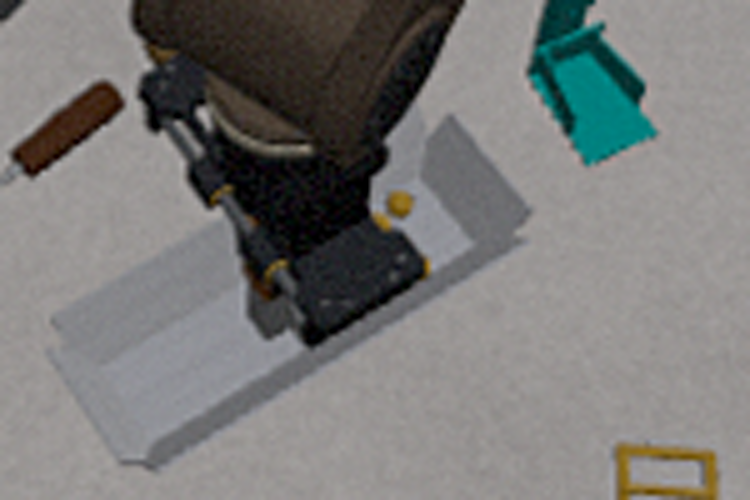

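View pics/side5c.png

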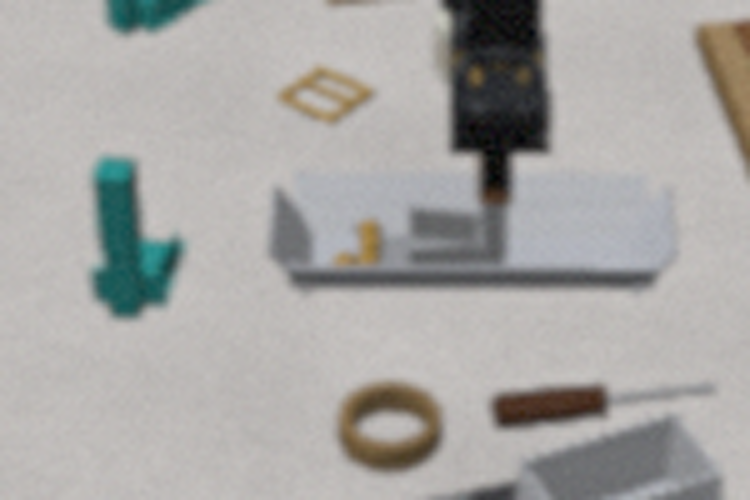

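The balls are being pushed ahead of the lip and are now near the end wall. I'll ease the downward press and go on.

>>> play_rows --targets '[{"dp": [-0.0045,0.0006,0.0003],"delta_rot": [0,0,0],"gripper": 0},{"dp": [-0.009,0.0013,0.0003],"delta_rot": [0,0,0],"gripper": 0},{"dp": [-0.0135,0.0019,0.0003],"delta_rot": [0,0,0],"gripper": 0},{"dp": [-0.018,0.0026,0.0003],"delta_rot": [0,0,0],"gripper": 0},{"dp": [-0.0225,0.0032,0.0003],"delta_rot": [0,0,0],"gripper": 0},{"dp": [-0.027,0.0039,0.0003],"delta_rot": [0,0,0],"gripper": 0},{"dp": [-0.0315,0.0045,0.0003],"delta_rot": [0,0,0],"gripper": 0},{"dp": [-0.036,0.0051,0.0003],"delta_rot": [0,0,0],"gripper": 0},{"dp": [-0.0396,0.0057,0.0003],"delta_rot": [0,0,0],"gripper": 0},{"dp": [-0.0396,0.0057,0.0003],"delta_rot": [0,0,0],"gripper": 0}]'

```text
clock: 7.75
eef_pos: [522.5, 190.1, 94.5]
eef_rot: [-70.6, 89.9, -168.9]
force: [1.1, 1.2, 6.3]
finger_gap: 27.8
```

```bash
cat > look.py <<'E'
import sys
from h import *
n=sys.argv[1]; P=[float(x) for x in sys.argv[2:5]]
for cam in ("scene","side"):
    im,d,c=shot(cam,cam+n)
    p=proj(P,c).astype(int); q=im[max(p[1]-40,0):p[1]+40,max(p[0]-50,0):p[0]+50,::-1]
    q=cv2.resize(q,None,fx=4,fy=4,interpolation=cv2.INTER_CUBIC); q=cv2.resize(q,(400,320)); 
    if cam=="scene": a=q
cv2.imwrite(f"pics/l{n}.png",np.hstack([a,q]))
s=robot.get_state();print(s["clock"],s["eef_pos"].round(1),s["qpos"].round(1),s["force"].round(1),s["moment"].round(2),s["finger_gap"])
E
python3 look.py 6 460 199 20
```

```text
7.85 [522.6 190.1  94.5] [ 13.2  32.6 106.5   0.   41.  111.5] [0.4 1.1 6.7] [ 0.24 -0.05  0.01] 27.460032883818414
```

View pics/l6.png

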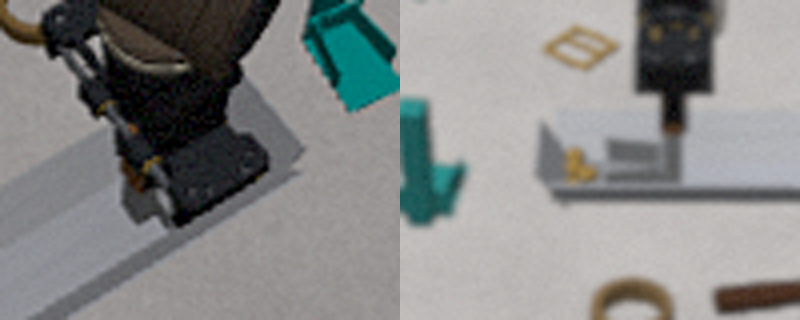

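>>> play_rows --targets '[{"dp": [-0.003,0.0004,0],"delta_rot": [0,0,0],"gripper": 0},{"dp": [-0.006,0.0009,0],"delta_rot": [0,0,0],"gripper": 0},{"dp": [-0.008,0.0011,0],"delta_rot": [0,0,0],"gripper": 0},{"dp": [-0.01,0.0014,0],"delta_rot": [0,0,0],"gripper": 0},{"dp": [-0.011,0.0016,0],"delta_rot": [0,0,0],"gripper": 0},{"dp": [-0.011,0.0016,0],"delta_rot": [0,0,0],"gripper": 0}]'

```text
clock: 8.45
eef_pos: [512.0, 191.7, 94.5]
eef_rot: [-62.7, 90.0, -161.0]
force: [3.5, -0.8, 4.8]
finger_gap: 27.9
```

```bash
python3 look.py 7 450 200 20
```

```text
8.55 [512.  191.7  94.5] [ 13.6  32.  107.9   0.   40.2 111.9] [2.4 0.1 5.8] [ 0.1  -0.64 -0.04] 27.78121616752809
```

View pics/l7.png

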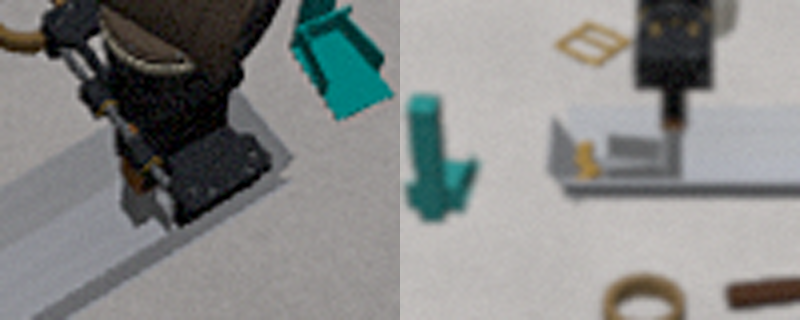

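Three or more balls now ride up onto the lip against the end wall. I'll pitch the mouth up while the lip slides up that wall, so they roll back.

>>> play_rows --targets '[{"dp": [0.0003,0,0.0015],"delta_rot": [0.0071,0.0495,0],"gripper": 0},{"dp": [0.0007,-0.0001,0.0025],"delta_rot": [0.0142,0.099,0],"gripper": 0},{"dp": [0.0008,-0.0001,0.0032],"delta_rot": [0.0213,0.1485,0],"gripper": 0},{"dp": [0.0008,-0.0001,0.0038],"delta_rot": [0.0284,0.198,0],"gripper": 0},{"dp": [0.0006,-0.0001,0.004],"delta_rot": [0.0355,0.2475,0],"gripper": 0},{"dp": [0.0002,0,0.0042],"delta_rot": [0.0426,0.297,0],"gripper": 0},{"dp": [0,0,0.0042],"delta_rot": [0.0497,0.3465,0],"gripper": 0},{"dp": [0,0,0.0042],"delta_rot": [0.0497,0.3465,0],"gripper": 0},{"dp": [0,0,0.0042],"delta_rot": [0.0497,0.3465,0],"gripper": 0},{"dp": [0,0,0.0042],"delta_rot": [0.0497,0.3465,0],"gripper": 0}]'

```text
clock: 9.55
eef_pos: [511.5, 191.6, 98.5]
eef_rot: [-89.8, 69.9, 171.9]
force: [-0.2, -0.0, -2.8]
finger_gap: 27.8
```

```bash
python3 look.py 8 450 200 20
```

```text
9.65 [511.8 191.7  98.7] [ 10.6  37.8  96.8   7.   64.6 104.8] [-0.1 -0.  -1.7] [ 0.03 -0.22 -0.01] 27.676911895815113
```

View pics/l8.png

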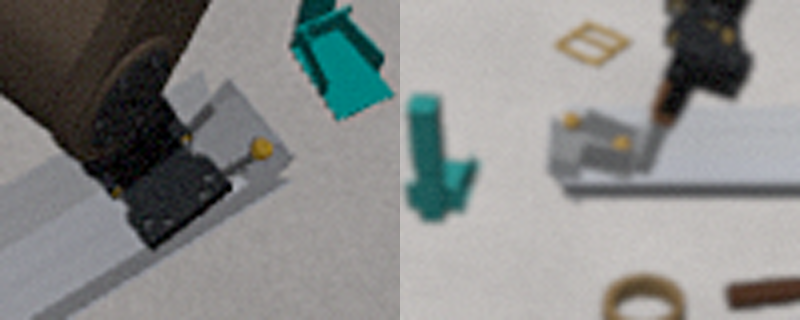

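One ball (scene crop (262,150)) is caught at the front of a side wall; the others rolled back. I'll roll the scoop a little inward inside the trough so it either joins them or drops back.

>>> play_rows --targets '[{"dp": [-0.0006,-0.0045,0.003],"delta_rot": [0.0495,-0.0071,0],"gripper": 0},{"dp": [-0.0013,-0.0089,0.006],"delta_rot": [0.099,-0.0142,0],"gripper": 0},{"dp": [-0.0019,-0.0134,0.009],"delta_rot": [0.1485,-0.0213,0],"gripper": 0},{"dp": [-0.0026,-0.0178,0.011],"delta_rot": [0.198,-0.0284,0],"gripper": 0},{"dp": [-0.0026,-0.0178,0.011],"delta_rot": [0.198,-0.0284,0],"gripper": 0},{"dp": [-0.0026,-0.0178,0.011],"delta_rot": [0.198,-0.0284,0],"gripper": 0}]'

```text
clock: 10.25
eef_pos: [509.6, 173.7, 109.8]
eef_rot: [-120.3, 67.1, 143.4]
force: [0.4, 0.4, -1.1]
finger_gap: 27.5
```

```bash
python3 look.py 9 450 200 20
```

```text
10.35 [509.6 174.2 109.7] [  4.7  35.8 100.2  16.8  62.7  90.7] [-0.5  0.3 -1.9] [-0.17 -0.23 -0.  ] 27.9218804413998
```

View pics/l9.png

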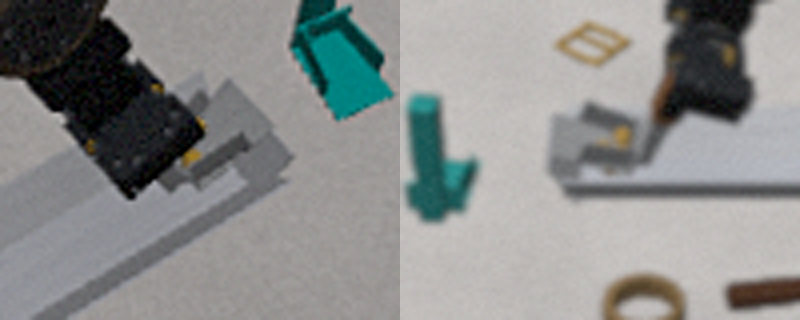

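The ball has rolled back in with the rest. I'll undo the roll and lift.

>>> play_rows --targets '[{"dp": [0,0,0.01],"delta_rot": [-0.05,0.007,0],"gripper": 0},{"dp": [0.001,0.009,0.025],"delta_rot": [-0.1,0.014,0],"gripper": 0},{"dp": [0.002,0.014,0.04],"delta_rot": [-0.15,0.021,0],"gripper": 0},{"dp": [0.0026,0.0178,0.055],"delta_rot": [-0.198,0.0284,0],"gripper": 0},{"dp": [0.0026,0.0178,0.075],"delta_rot": [-0.198,0.0284,0],"gripper": 0},{"dp": [0.0026,0.0178,0.1],"delta_rot": [-0.198,0.0284,0],"gripper": 0},{"dp": [0.0026,0.0178,0.13],"delta_rot": [-0.198,0.0284,0],"gripper": 0},{"dp": [0.0026,0.0178,0.15],"delta_rot": [-0.198,0.0284,0],"gripper": 0},{"dp": [0.0026,0.0178,0.155],"delta_rot": [-0.198,0.0284,0],"gripper": 0},{"dp": [0.0026,0.0178,0.155],"delta_rot": [-0.198,0.0284,0],"gripper": 0}]'

```text
clock: 11.35
eef_pos: [512.1, 192.0, 264.7]
eef_rot: [-89.8, 70.0, 171.9]
force: [0.1, -0.1, -2.9]
finger_gap: 28.0
```

```bash
python3 look.py 10 440 200 150
python3 - <<'E'
from h import *
s=robot.get_state(); 
from scipy.spatial.transform import Rotation as Ro
print(s["eef_rot"],Ro.from_euler('xyz',s["eef_rot"],degrees=True).as_matrix().round(3))
E
```

```text
11.45 [511.8 191.7 263.5] [ 10.6  27.2  87.8   6.3  84.2 107.2] [ 0.1 -0.8 -1.3] [-0.02 -0.18  0.03] 27.908881114752816
[-89.68758295  69.85575055 171.99773446] [[-0.341  0.929 -0.144]
 [ 0.048 -0.136 -0.99 ]
 [-0.939 -0.344  0.002]]
```

View pics/l10.png

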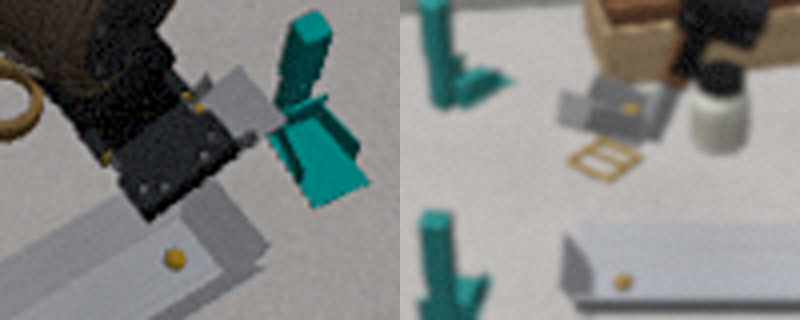

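View pics/scene10.png

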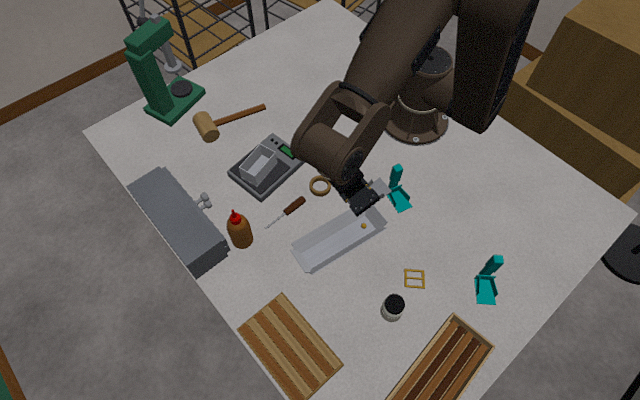

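One ball fell back in the trough at crop (175,258). I'll turn the scoop's mouth toward the side camera on the way, to count what it holds.

>>> play_rows --targets '[{"dp": [0,-0.005,0.005],"delta_rot": [0,0,0.05],"gripper": 0},{"dp": [0,-0.015,0.01],"delta_rot": [0,0,0.15],"gripper": 0},{"dp": [0,-0.03,0.02],"delta_rot": [0,0,0.25],"gripper": 0},{"dp": [0.005,-0.05,0.03],"delta_rot": [0,0,0.37],"gripper": 0},{"dp": [0.01,-0.07,0.03],"delta_rot": [0,0,0.5],"gripper": 0},{"dp": [0.015,-0.09,0.03],"delta_rot": [0,0,0.63],"gripper": 0},{"dp": [0.02,-0.11,0.03],"delta_rot": [0,0,0.75],"gripper": 0},{"dp": [0.02,-0.125,0.03],"delta_rot": [0,0,0.87],"gripper": 0},{"dp": [0.02,-0.13,0.03],"delta_rot": [0,0,0.95],"gripper": 0},{"dp": [0.02,-0.13,0.03],"delta_rot": [0,0,0.95],"gripper": 0}]'

```text
clock: 12.45
eef_pos: [531.8, 61.4, 293.5]
eef_rot: [-90.1, 69.9, -133.9]
force: [0.3, -0.2, -1.0]
finger_gap: 27.9
```

```bash
python3 look.py 11 490 10 200
python3 - <<'E'
import cv2
im=cv2.imread("pics/side11.png"); 
from h import *
p=proj((490,10,200),cal("side")).astype(int); cv2.imwrite("pics/s11c.png",cv2.resize(im[p[1]-35:p[1]+35,p[0]-45:p[0]+45],None,fx=8,fy=8,interpolation=cv2.INTER_CUBIC))
E
```

```text
12.55 [532.1  61.9 293.9] [  5.7  24.1  88.3 -12.9  83.4  53. ] [-0.2  0.7 -2.3] [ 0.18 -0.19 -0.02] 27.896383115432776
```

View pics/s11c.png

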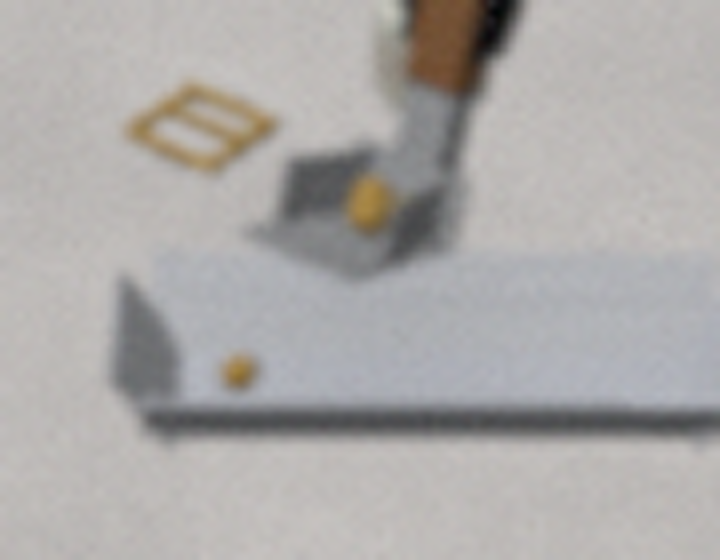

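View pics/scene11.png

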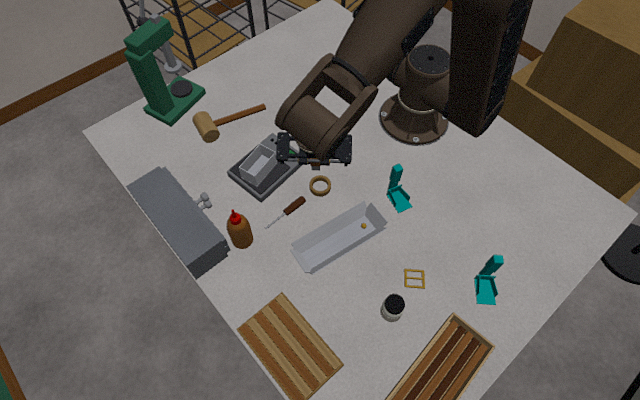

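The trough holds one ball, and the scoop shows a blob of at least two. I'll turn further to see straight into the mouth.

>>> play_rows --targets '[{"dp": [0,0,0],"delta_rot": [0,0,0.1],"gripper": 0},{"dp": [0,0,0],"delta_rot": [0,0,0.2],"gripper": 0},{"dp": [0,0,0],"delta_rot": [0,0,0.32],"gripper": 0},{"dp": [0,0,0],"delta_rot": [0,0,0.43],"gripper": 0},{"dp": [0,0,0],"delta_rot": [0,0,0.52],"gripper": 0},{"dp": [0,0,0],"delta_rot": [0,0,0.57],"gripper": 0},{"dp": [0,0,0],"delta_rot": [0,0,0.57],"gripper": 0}]'

```text
clock: 13.25
eef_pos: [531.9, 62.1, 294.3]
eef_rot: [-89.9, 70.0, -101.2]
force: [-0.1, 0.0, -1.7]
finger_gap: 27.7
```

```bash
python3 look.py 12 520 -10 200
python3 - <<'E'
import cv2
im=cv2.imread("pics/side12.png"); 
from h import *
p=proj((520,0,200),cal("side")).astype(int); cv2.imwrite("pics/s12c.png",cv2.resize(im[p[1]-30:p[1]+30,p[0]-40:p[0]+40],None,fx=10,fy=10,interpolation=cv2.INTER_CUBIC))
E
```

```text
13.35 [532.2  61.9 294.4] [  8.5  20.8  93.5 -19.6  73.7  26.8] [-0.6 -1.  -1.7] [ 0.32 -0.04  0.01] 27.996577473229312
```

View pics/s12c.png

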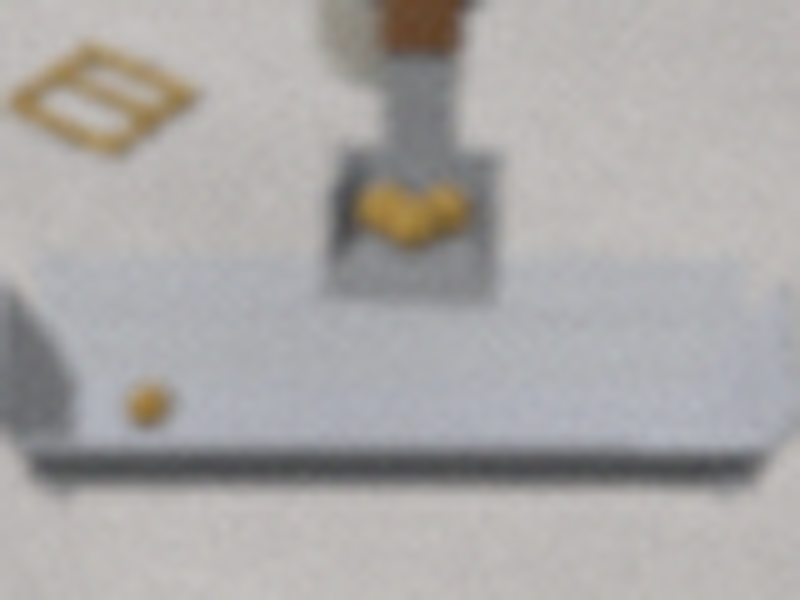

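The scoop holds exactly three balls, at crop (380,205), (412,222) and (448,210). Before moving to the tub I'll check clearances around it.

Run:
```python
from h import *
for f in ("scene12",):
    z=np.load(f"pics/{f}.npz"); K,R,t,d=z["K"],z["R"],z["t"],z["d"]
    uu,vv=np.meshgrid(np.arange(640),np.arange(400))
    W=((np.stack([uu,vv,np.ones_like(uu)],-1)@np.linalg.inv(K).T)*d[...,None]-t)@R
    for x0 in range(620,900,40):
        print(x0,[int(np.percentile(W[...,2][m],98)) if (m:=((W[...,0]>x0)&(W[...,0]<x0+40)&(W[...,1]>y0)&(W[...,1]<y0+40)&(d>0))).sum()>3 else None for y0 in range(-280,120,40)])
    p=W[...,:]; m=(np.abs(W[...,0]-583)<75)&(np.abs(W[...,1]+160)<60)&(W[...,2]>99)&(W[...,2]<110)
    print(m.sum(),cv2.minAreaRect(W[m][:,:2].astype(np.float32)))
```

```text
620 [39, 53, 107, 107, 95, 26, 7, 20, 403, 394]
660 [8, 42, 12, 7, 6, 7, 8, 18, 6, 43]
700 [7, 8, 8, 7, 8, 7, 121, 93, 7, 7]
740 [7, 7, 98, 87, 7, None, 190, 128, 7, 7]
780 [102, 103, 101, 101, 101, 102, 130, 119, 6, 7]
820 [116, 116, 116, 116, 116, 115, 115, 6, 6, 7]
860 [117, 115, 117, 116, 116, 116, 115, 7, 7, 7]
186 ((582.5416259765625, -161.53863525390625), (114.29412841796875, 66.77180480957031), 16.531551361083984)
```

>>> play_rows --targets '[{"dp": [0.006,-0.006,0.002],"delta_rot": [0,0,-0.033],"gripper": 0},{"dp": [0.017,-0.017,0.004],"delta_rot": [0,0,-0.1],"gripper": 0},{"dp": [0.031,-0.031,0.006],"delta_rot": [0,0,-0.19],"gripper": 0},{"dp": [0.048,-0.048,0.008],"delta_rot": [0,0,-0.29],"gripper": 0},{"dp": [0.066,-0.066,0.01],"delta_rot": [0,0,-0.4],"gripper": 0},{"dp": [0.085,-0.085,0.01],"delta_rot": [0,0,-0.51],"gripper": 0},{"dp": [0.103,-0.103,0.01],"delta_rot": [0,0,-0.62],"gripper": 0},{"dp": [0.121,-0.121,0.01],"delta_rot": [0,0,-0.73],"gripper": 0},{"dp": [0.14,-0.14,0.01],"delta_rot": [0,0,-0.84],"gripper": 0},{"dp": [0.156,-0.156,0.01],"delta_rot": [0,0,-0.94],"gripper": 0}]'

```text
clock: 14.35
eef_pos: [689.3, -96.2, 304.1]
eef_rot: [-89.8, 69.9, -155.4]
force: [-0.1, 0.0, -1.8]
finger_gap: 27.9
```

>>> play_rows --targets '[{"dp": [0.012,-0.012,0],"delta_rot": [0,0,-0.08],"gripper": 0},{"dp": [0.022,-0.022,0],"delta_rot": [0,0,-0.13],"gripper": 0},{"dp": [0.028,-0.028,-0.008],"delta_rot": [0,0,-0.163],"gripper": 0},{"dp": [0.028,-0.029,-0.02],"delta_rot": [0,0,-0.163],"gripper": 0},{"dp": [0.028,-0.029,-0.035],"delta_rot": [0,0,-0.163],"gripper": 0},{"dp": [0.028,-0.029,-0.05],"delta_rot": [0,0,-0.163],"gripper": 0},{"dp": [0.028,-0.029,-0.06],"delta_rot": [0,0,-0.163],"gripper": 0},{"dp": [0.028,-0.029,-0.06],"delta_rot": [0,0,-0.163],"gripper": 0},{"dp": [0.028,-0.029,-0.06],"delta_rot": [0,0,-0.163],"gripper": 0}]'

```text
clock: 15.25
eef_pos: [716.3, -123.0, 244.9]
eef_rot: [-89.8, 70.0, -164.2]
force: [-0.0, -0.8, -2.1]
finger_gap: 28.3
```

```bash
python3 look.py 13 610 -150 160
python3 - <<'E'
from h import *
from scipy.spatial.transform import Rotation as Ro
s=robot.get_state(); M=Ro.from_euler('xyz',s["eef_rot"],degrees=True).as_matrix()
up=-M[:,0]; y=-M[:,2]; x=np.cross(y,up)
print(x.round(3),y.round(3),up.round(3))
lip=s["eef_pos"]-86*x-91.5*up; print("lip",lip)
E
```

```text
15.35 [ 716.4 -123.3  245.6] [-11.7  44.5  57.4  -9.2  95.8  63.2] [-0.5 -0.9 -1.9] [ 0.12 -0.18 -0.02] 27.909628790788634
[ 0.905  0.252 -0.342] [-0.269  0.963 -0.002] [0.329 0.093 0.94 ]
lip [ 608.48718775 -153.48863197  188.97494534]
```

View pics/l13.png

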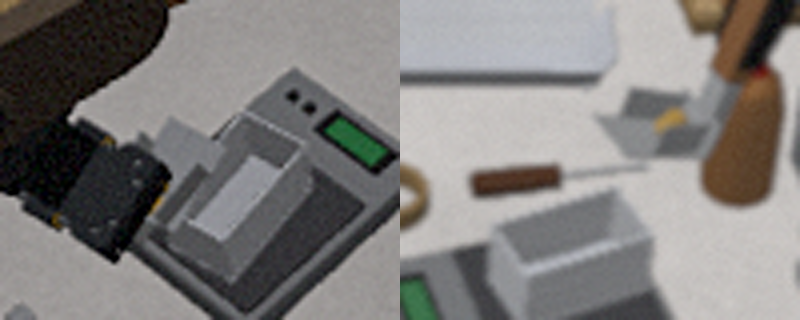

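>>> play_rows --targets '[{"dp": [-0.0051,-0.0014,-0.0045],"delta_rot": [0.0236,-0.084,0],"gripper": 0},{"dp": [-0.0111,-0.0031,-0.0104],"delta_rot": [0.0471,-0.168,0],"gripper": 0},{"dp": [-0.0177,-0.005,-0.0169],"delta_rot": [0.0707,-0.252,0],"gripper": 0},{"dp": [-0.0251,-0.007,-0.0291],"delta_rot": [0.0942,-0.336,0],"gripper": 0},{"dp": [-0.0299,-0.0084,-0.0317],"delta_rot": [0.108,-0.386,0],"gripper": 0},{"dp": [-0.0349,-0.0098,-0.0306],"delta_rot": [0.1226,-0.437,0],"gripper": 0},{"dp": [-0.0417,-0.0117,-0.0256],"delta_rot": [0.1414,-0.504,0],"gripper": 0},{"dp": [-0.0489,-0.0137,-0.021],"delta_rot": [0.16,-0.571,0],"gripper": 0},{"dp": [-0.0603,-0.0169,-0.0152],"delta_rot": [0.1885,-0.672,0],"gripper": 0},{"dp": [-0.0603,-0.0169,-0.0152],"delta_rot": [0.1885,-0.672,0],"gripper": 0}]'

```text
clock: 16.35
eef_pos: [654.1, -140.9, 230.8]
eef_rot: [89.9, 69.9, 15.4]
force: [-0.7, -1.8, -1.4]
finger_gap: 27.9
```

```bash
python3 look.py 14 600 -155 110
python3 - <<'E'
from h import *
from scipy.spatial.transform import Rotation as Ro
s=robot.get_state(); M=Ro.from_euler('xyz',s["eef_rot"],degrees=True).as_matrix()
up=-M[:,0]; y=-M[:,2]; x=np.cross(y,up)
print(x.round(3),y.round(3),up.round(3))
lip=s["eef_pos"]-86*x-91.5*up; print("lip",lip)
E
```

```text
16.45 [ 655.9 -140.7  230.6] [-22.4  26.4  94.7  17.4  44.3  41.1] [ 0.2 -0.  -1.4] [-0.05  0.37  0.03] 27.910019631415643
[0.906 0.252 0.341] [-0.268  0.963 -0.001] [-0.329 -0.091  0.94 ]
lip [ 608.09660181 -154.10212734  115.3088991 ]
```

View pics/l14.png

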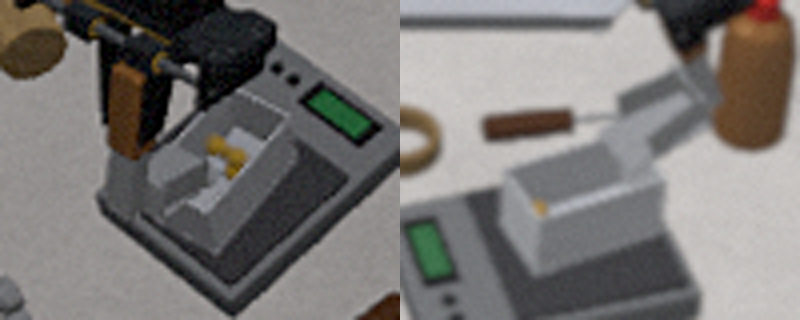

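The scoop looks empty and the balls are in the tub. I'll hold briefly, then rise back and count.

>>> play_rows --targets '[{"dp": [0,0,0],"delta_rot": [0,0,0],"gripper": 0},{"dp": [0,0,0],"delta_rot": [0,0,0],"gripper": 0},{"dp": [0.003,0.001,0.015],"delta_rot": [0,0,0],"gripper": 0},{"dp": [0.01,0.004,0.035],"delta_rot": [-0.02,0.07,0],"gripper": 0},{"dp": [0.016,0.012,0.06],"delta_rot": [-0.04,0.14,0],"gripper": 0},{"dp": [0.016,0.025,0.085],"delta_rot": [-0.06,0.21,0],"gripper": 0},{"dp": [0.016,0.045,0.1],"delta_rot": [-0.08,0.29,0],"gripper": 0},{"dp": [0.016,0.07,0.1],"delta_rot": [-0.094,0.336,0],"gripper": 0},{"dp": [0.016,0.1,0.1],"delta_rot": [-0.094,0.336,0],"gripper": 0},{"dp": [0.016,0.13,0.1],"delta_rot": [-0.094,0.336,0],"gripper": 0}]'

```text
clock: 17.45
eef_pos: [672.5, -8.7, 328.9]
eef_rot: [-75.7, 89.9, -150.1]
force: [-0.2, 0.2, -1.0]
finger_gap: 27.6
```

```bash
python3 look.py 15 585 -160 70
python3 - <<'E'
from h import *
from scipy.spatial.transform import Rotation as Ro
s=robot.get_state(); M=Ro.from_euler('xyz',s["eef_rot"],degrees=True).as_matrix()
up=-M[:,0]; y=-M[:,2]; x=np.cross(y,up)
print(x.round(3),y.round(3),up.round(3))
z=np.load("pics/scene15.npz"); K,R,t,d=z["K"],z["R"],z["t"],z["d"]
uu,vv=np.meshgrid(np.arange(640),np.arange(400))
W=((np.stack([uu,vv,np.ones_like(uu)],-1)@np.linalg.inv(K).T)*d[...,None]-t)@R
m=(np.abs(W[...,0]-583)<75)&(np.abs(W[...,1]+160)<60)&(W[...,2]>99)&(W[...,2]<110)
print(m.sum(),cv2.minAreaRect(W[m][:,:2].astype(np.float32)))
E
```

```text
17.55 [672.3  -6.5 329.2] [-6.2 28.1 73.9 -0.  78.1 68.1] [-0.1 -1.2 -1.3] [0.07 0.09 0.01] 27.578398732273037
[ 0.962  0.272 -0.002] [-0.272  0.962  0.   ] [0.002 0.    1.   ]
41 ((636.0675048828125, -158.84353637695312), (57.76454544067383, 25.306970596313477), 75.47581481933594)
```

View pics/l15.png

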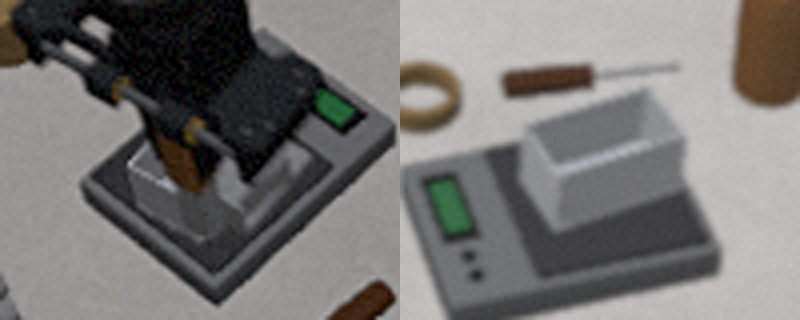

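View pics/scene15.png

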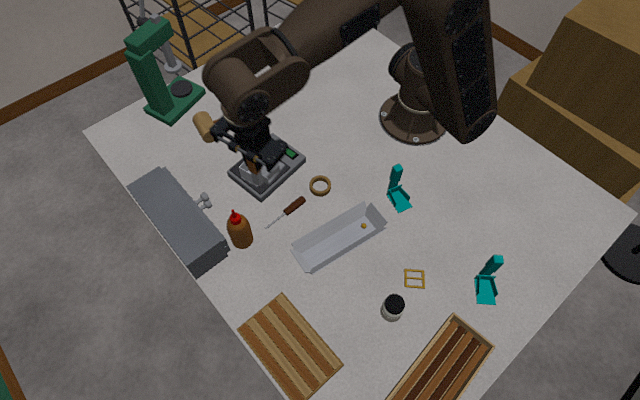

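The balls aren't anywhere on the bench; I'll count them in the tub from the next view. Next I carry the scoop above the trough.

>>> play_rows --targets '[{"dp": [-0.004,0.02,0],"delta_rot": [0,0,-0.06],"gripper": 0},{"dp": [-0.012,0.055,0],"delta_rot": [0,0,-0.14],"gripper": 0},{"dp": [-0.02,0.095,0],"delta_rot": [0,0,-0.22],"gripper": 0},{"dp": [-0.03,0.135,0],"delta_rot": [0,0,-0.3],"gripper": 0},{"dp": [-0.036,0.165,-0.03],"delta_rot": [0,0,-0.37],"gripper": 0},{"dp": [-0.038,0.183,-0.07],"delta_rot": [0,0,-0.418],"gripper": 0},{"dp": [-0.038,0.183,-0.11],"delta_rot": [0,0,-0.418],"gripper": 0},{"dp": [-0.038,0.183,-0.14],"delta_rot": [0,0,-0.418],"gripper": 0},{"dp": [-0.038,0.183,-0.15],"delta_rot": [0,0,-0.418],"gripper": 0},{"dp": [-0.038,0.183,-0.15],"delta_rot": [0,0,-0.418],"gripper": 0}]'

```text
clock: 18.55
eef_pos: [634.0, 172.5, 178.4]
eef_rot: [-68.9, 89.8, -167.2]
force: [-0.9, -0.7, -1.1]
finger_gap: 27.5
```

```bash
python3 look.py 16 585 -160 70
python3 - <<'E'
from h import *
from scipy.spatial.transform import Rotation as Ro
s=robot.get_state(); M=Ro.from_euler('xyz',s["eef_rot"],degrees=True).as_matrix()
up=-M[:,0]; y=-M[:,2]; x=np.cross(y,up)
print(x.round(3),y.round(3),up.round(3),np.degrees(np.arctan2(x[1],x[0])))
ax=np.array([.98991,-.14172]); g=s["eef_pos"][:2]-[545.13,186.73]; print(g@ax,g@[.14172,.98991])
z=np.load("pics/scene16.npz"); K,R,t,d=z["K"],z["R"],z["t"],z["d"]
uu,vv=np.meshgrid(np.arange(640),np.arange(400))
W=((np.stack([uu,vv,np.ones_like(uu)],-1)@np.linalg.inv(K).T)*d[...,None]-t)@R
m=(np.abs(W[...,0]-583)<75)&(np.abs(W[...,1]+160)<60)&(W[...,2]>99)&(W[...,2]<110)
print(m.sum(),cv2.minAreaRect(W[m][:,:2].astype(np.float32)))
E
```

```text
18.65 [634.8 172.6 180.9] [  9.5  33.4  87.4  -0.   59.1 107.9] [-0.9  0.6 -1. ] [ 0.03  0.12 -0.  ] 27.93508084716308
[ 0.989 -0.146  0.001] [0.146 0.989 0.   ] [-0.001 -0.     1.   ] -8.398910223633894
90.80459910015314 -1.2626053221887865
181 ((582.5991821289062, -162.53892517089844), (115.25585174560547, 68.45388793945312), 16.95008659362793)
```

View pics/l16.png

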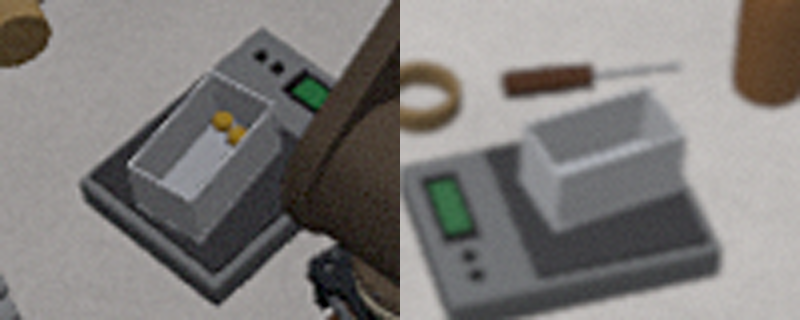

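Two balls are clear in the tub. The third may be behind the near wall, so I'll check the earlier picture from during the pour.

Run:
```python
from h import *
a=[]
for n in ("14","16"):
    im=cv2.imread(f"pics/scene{n}.png"); p=proj((580,-160,70),cal("scene")).astype(int)
    a.append(cv2.resize(im[p[1]-20:p[1]+20,p[0]-20:p[0]+20],None,fx=10,fy=10,interpolation=cv2.INTER_CUBIC))
cv2.imwrite("pics/cmp.png",np.hstack(a))
```

```text
(no output)
```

View pics/cmp.png

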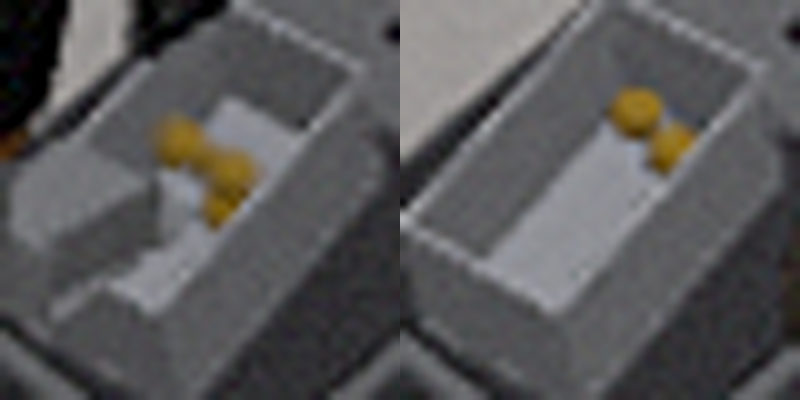

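During the pour all three balls showed in the tub (left crop: (180,140), (232,170), (220,210)). Next I set the scoop down.

>>> play_rows --targets '[{"dp": [0,0.0013,-0.02],"delta_rot": [0,0,0.004],"gripper": 0},{"dp": [0,0.0013,-0.04],"delta_rot": [0,0,0.004],"gripper": 0},{"dp": [0,0.0013,-0.06],"delta_rot": [0,0,0.004],"gripper": 0},{"dp": [0,0.0013,-0.07],"delta_rot": [0,0,0.004],"gripper": 0},{"dp": [0,0.0013,-0.07],"delta_rot": [0,0,0.004],"gripper": 0},{"dp": [0,0.0013,-0.07],"delta_rot": [0,0,0.004],"gripper": 0}]'

```text
clock: 19.25
eef_pos: [634.6, 174.0, 110.8]
eef_rot: [115.9, 90.0, 17.7]
force: [-0.2, -0.7, -0.1]
finger_gap: 27.8
```

```bash
python3 look.py 17 620 176 40
python3 - <<'E'
from h import *
s=robot.get_state()
ax=np.array([.98991,-.14172]); g=s["eef_pos"][:2]-[545.13,186.73]; print(g@ax,g@[.14172,.98991])
E
```

```text
19.35 [634.6 174.1 110.9] [  9.6  37.9  90.8   0.   51.2 107.7] [ 0.4  0.1 -1.8] [0.09 0.14 0.02] 27.91131852186395
90.32090371667468 0.17207830989376127
```

View pics/l17.png

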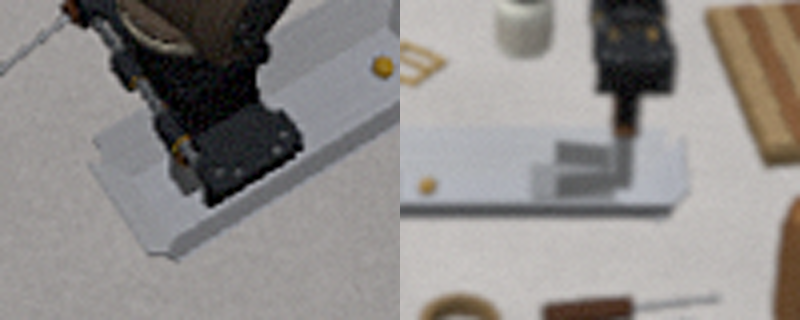

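Centred. I lower 16 mm onto the floor, then open.

>>> play_rows --targets '[{"dp": [0,0,-0.006],"delta_rot": [0,0,0],"gripper": 0},{"dp": [0,0,-0.012],"delta_rot": [0,0,0],"gripper": 0},{"dp": [0,0,-0.0155],"delta_rot": [0,0,0],"gripper": 0},{"dp": [0,0,-0.0162],"delta_rot": [0,0,0],"gripper": 0},{"dp": [0,0,-0.0162],"delta_rot": [0,0,0],"gripper": 0}]'

```text
clock: 19.85
eef_pos: [633.9, 174.0, 94.4]
eef_rot: [-67.6, 90.0, -165.8]
force: [-3.7, -1.1, 12.8]
finger_gap: 27.9
```

>>> play_rows --targets '[{"dp": [0,0,0.0005],"delta_rot": [0,0,0],"gripper": 0},{"dp": [0,0,0.0005],"delta_rot": [0,0,0],"gripper": 0.5},{"dp": [0,0,0.0005],"delta_rot": [0,0,0],"gripper": 1},{"dp": [0,0,0.0005],"delta_rot": [0,0,0],"gripper": 1},{"dp": [0,0,0.0005],"delta_rot": [0,0,0],"gripper": 1},{"dp": [0,0,0.0005],"delta_rot": [0,0,0],"gripper": 1},{"dp": [0,0,0.0005],"delta_rot": [0,0,0],"gripper": 1},{"dp": [0,0,0.0005],"delta_rot": [0,0,0],"gripper": 1}]'

```text
clock: 20.65
eef_pos: [633.9, 174.0, 93.7]
eef_rot: [-77.1, 89.9, -175.3]
force: [0.7, 0.5, -0.6]
finger_gap: 78.6
```

>>> play_rows --targets '[{"dp": [0,0,0.02],"delta_rot": [0,0,0],"gripper": 1},{"dp": [0,0,0.05],"delta_rot": [0,0,0],"gripper": 1},{"dp": [0,0,0.09],"delta_rot": [0,0,0],"gripper": 1},{"dp": [0,0,0.13],"delta_rot": [0,0,0],"gripper": 1},{"dp": [0,0,0.17],"delta_rot": [0,0,0],"gripper": 1},{"dp": [0,0,0.21],"delta_rot": [0,0,0],"gripper": 1},{"dp": [-0.01,-0.01,0.23],"delta_rot": [0,0,0],"gripper": 1},{"dp": [-0.03,-0.04,0.24],"delta_rot": [0,0,0],"gripper": 1},{"dp": [-0.05,-0.08,0.25],"delta_rot": [0,0,0.1],"gripper": 1},{"dp": [-0.07,-0.12,0.25],"delta_rot": [0,0,0.2],"gripper": 1}]'

```text
clock: 21.65
eef_pos: [563.2, 53.2, 345.1]
eef_rot: [69.3, 89.9, -17.1]
force: [1.2, -0.7, -0.6]
finger_gap: 95.1
```

```bash
python3 look.py 18 600 178 40
python3 - <<'E'
from h import *
z=np.load("pics/scene18.npz"); K,R,t,d=z["K"],z["R"],z["t"],z["d"]
uu,vv=np.meshgrid(np.arange(640),np.arange(400))
W=((np.stack([uu,vv,np.ones_like(uu)],-1)@np.linalg.inv(K).T)*d[...,None]-t)@R
m=(np.abs(W[...,0]-634)<40)&(np.abs(W[...,1]-174)<40)&(W[...,2]>128)&(W[...,2]<140)
print(m.sum(),cv2.minAreaRect(W[m][:,:2].astype(np.float32)))
E
```

```text
21.75 [562.2  50.8 344.7] [-1.5 17.6 88.3 -0.1 74.2 85.2] [ 1.  -0.5 -0.5] [0.05 0.14 0.02] 95.1250415600985
90 ((632.84814453125, 172.67396545410156), (28.488019943237305, 26.016489028930664), 79.98591613769531)
```

View pics/l18.png

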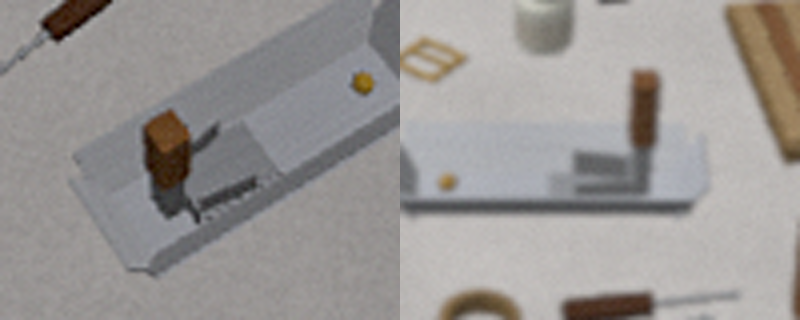

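The scoop stands level and empty in the trough with one ball left there, at scene crop (363,82). Next I view the tub with the wrist camera.

>>> play_rows --targets '[{"dp": [-0.005,-0.04,0],"delta_rot": [0,0,0.05],"gripper": 1},{"dp": [-0.01,-0.08,0],"delta_rot": [0,0,0.1],"gripper": 1},{"dp": [-0.015,-0.12,0],"delta_rot": [0,0,0.15],"gripper": 1},{"dp": [-0.02,-0.16,0],"delta_rot": [0,0,0.216],"gripper": 1},{"dp": [-0.02,-0.195,0],"delta_rot": [0,0,0.216],"gripper": 1},{"dp": [-0.02,-0.21,0],"delta_rot": [0,0,0.216],"gripper": 1},{"dp": [-0.02,-0.21,0],"delta_rot": [0,0,0.216],"gripper": 1},{"dp": [-0.02,-0.21,0],"delta_rot": [0,0,0.216],"gripper": 1},{"dp": [-0.02,-0.21,0],"delta_rot": [0,0,0.216],"gripper": 1}]'

```text
clock: 22.65
eef_pos: [544.1, -154.6, 343.8]
eef_rot: [-91.2, 89.9, -165.5]
force: [-0.0, 0.1, -0.0]
finger_gap: 95.3
```

```bash
cat > tub.py <<'E'
import sys
from h import *
from scipy.spatial.transform import Rotation as Ro
im,d,c=shot("wrist",sys.argv[1])
s=robot.get_state(); M=Ro.from_euler('xyz',s["eef_rot"],degrees=True).as_matrix()
y=-M[:,2]; print(s["clock"],s["eef_pos"],"yaw",np.degrees(np.arctan2(-y[0],y[1])),s["force"])
K,R,t=c
uu,vv=np.meshgrid(np.arange(640),np.arange(400))
W=((np.stack([uu,vv,np.ones_like(uu)],-1)@np.linalg.inv(K).T)*d[...,None]-t)@R
m=(np.abs(W[...,0]-583)<90)&(np.abs(W[...,1]+160)<70)&(W[...,2]>98)&(W[...,2]<112)
print(m.sum(),cv2.minAreaRect(W[m][:,:2].astype(np.float32)))
E
python3 tub.py wrist19
```

```text
22.7 [ 544.07117799 -154.63021318  343.85608538] yaw 15.761525958223299 [ 0.17367924  0.20709894 -0.35048409]
1005 ((583.680908203125, -160.21231079101562), (112.03636932373047, 64.02824401855469), 16.050701141357422)
```

View pics/wrist19.png

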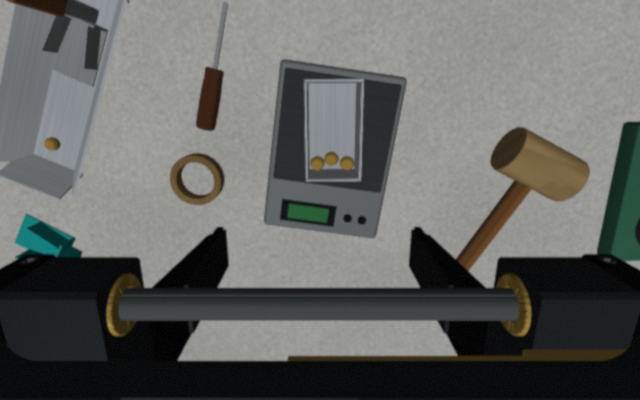

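Three balls sit in the tub at (317,163), (331,158) and (347,163). The tub pose is (583.7,-160.2), yaw 16°. Next I move over it and go down.

>>> play_rows --targets '[{"dp": [0.018,-0.003,-0.02],"delta_rot": [0,0,0.005],"gripper": 1},{"dp": [0.036,-0.0066,-0.06],"delta_rot": [0,0,0.005],"gripper": 1},{"dp": [0.036,-0.0066,-0.1],"delta_rot": [0,0,0.005],"gripper": 1},{"dp": [0.036,-0.0066,-0.14],"delta_rot": [0,0,0.005],"gripper": 1},{"dp": [0.036,-0.0066,-0.17],"delta_rot": [0,0,0.005],"gripper": 1},{"dp": [0.036,-0.0066,-0.19],"delta_rot": [0,0,0.005],"gripper": 1},{"dp": [0.036,-0.0066,-0.19],"delta_rot": [0,0,0.005],"gripper": 1},{"dp": [0.036,-0.0066,-0.19],"delta_rot": [0,0,0.005],"gripper": 1}]'

```text
clock: 23.5
eef_pos: [580.4, -162.0, 154.4]
eef_rot: [-65.4, 90.0, -139.4]
force: [0.1, 0.5, -0.1]
finger_gap: 94.7
```

```bash
python3 tub.py wrist20
```

```text
23.55 [ 580.58534088 -162.21012973  155.02492007] yaw 16.00760271162575 [ 0.61074994 -0.40904617 -0.05942019]
2575 ((586.3138427734375, -159.26986694335938), (107.05646514892578, 64.2457046508789), 16.06304931640625)
```

View pics/wrist20.png

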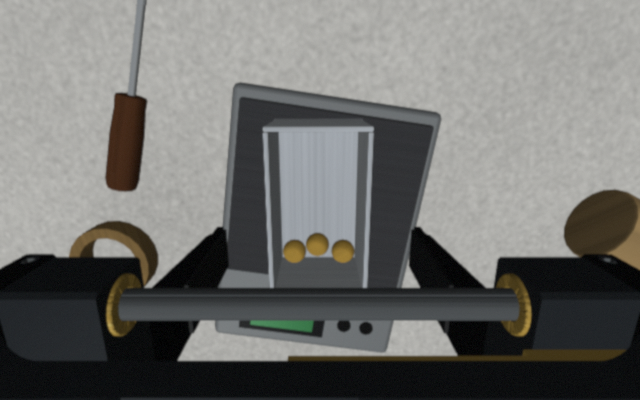

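The tub is centred between the fingers, three balls visible. I descend and grip it gently.

>>> play_rows --targets '[{"dp": [0,0.001,-0.03],"delta_rot": [0,0,0],"gripper": 1},{"dp": [0,0.001,-0.055],"delta_rot": [0,0,0],"gripper": 1},{"dp": [0,0.001,-0.075],"delta_rot": [0,0,0],"gripper": 1},{"dp": [0,0.001,-0.083],"delta_rot": [0,0,0],"gripper": 0.9},{"dp": [0,0.001,-0.083],"delta_rot": [0,0,0],"gripper": 0.8},{"dp": [0,0.001,-0.083],"delta_rot": [0,0,0],"gripper": 0.7},{"dp": [0,0.001,-0.083],"delta_rot": [0,0,0],"gripper": 0.6},{"dp": [0,0.001,-0.083],"delta_rot": [0,0,0],"gripper": 0.5},{"dp": [0,0.001,-0.083],"delta_rot": [0,0,0],"gripper": 0.4},{"dp": [0,0.001,-0.083],"delta_rot": [0,0,0],"gripper": 0.4}]' --squeeze 30

```text
clock: 24.55
eef_pos: [580.4, -161.7, 72.0]
eef_rot: [20.6, 89.9, -53.5]
force: [-0.3, 0.5, 7.4]
finger_gap: 63.9
```

>>> play_rows --targets '[{"dp": [0,0,0],"delta_rot": [0,0,0],"gripper": 0.4},{"dp": [0,0,0],"delta_rot": [0,0,0],"gripper": 0.4},{"dp": [0,0,0],"delta_rot": [0,0,0],"gripper": 0.4}]'

```text
clock: 24.85
eef_pos: [580.4, -161.8, 72.0]
eef_rot: [18.6, 89.9, -55.5]
force: [-0.9, 0.8, 7.8]
finger_gap: 63.8
```

Gripped at 63.8 mm. I lift 100 mm smoothly.

>>> play_rows --targets '[{"dp": [0,0,0.004],"delta_rot": [0,0,0],"gripper": 0.4},{"dp": [0,0,0.012],"delta_rot": [0,0,0],"gripper": 0.4},{"dp": [0,0,0.024],"delta_rot": [0,0,0],"gripper": 0.4},{"dp": [0,0,0.038],"delta_rot": [0,0,0],"gripper": 0.4},{"dp": [0,0,0.054],"delta_rot": [0,0,0],"gripper": 0.4},{"dp": [0,0,0.07],"delta_rot": [0,0,0],"gripper": 0.4},{"dp": [0,0,0.084],"delta_rot": [0,0,0],"gripper": 0.4},{"dp": [0,0,0.094],"delta_rot": [0,0,0],"gripper": 0.4},{"dp": [0,0,0.1],"delta_rot": [0,0,0],"gripper": 0.4},{"dp": [0,0,0.1],"delta_rot": [0,0,0],"gripper": 0.4}]'

```text
clock: 25.85
eef_pos: [580.1, -161.6, 171.5]
eef_rot: [-10.8, 89.9, -84.9]
force: [0.1, 0.6, -2.6]
finger_gap: 64.2
```

>>> play_rows --targets '[{"dp": [0,0,0],"delta_rot": [0,0,0],"gripper": 0.4},{"dp": [0,0,0],"delta_rot": [0,0,0],"gripper": 0.4},{"dp": [0,0,0],"delta_rot": [0,0,0],"gripper": 0.4},{"dp": [0,0,0],"delta_rot": [0,0,0],"gripper": 0.4},{"dp": [0,0,0],"delta_rot": [0,0,0],"gripper": 0.4},{"dp": [0,0,0],"delta_rot": [0,0,0],"gripper": 0.4},{"dp": [0,0,0],"delta_rot": [0,0,0],"gripper": 0.4},{"dp": [0,0,0],"delta_rot": [0,0,0],"gripper": 0.4},{"dp": [0,0,0],"delta_rot": [0,0,0],"gripper": 0.4},{"dp": [0,0,0],"delta_rot": [0,0,0],"gripper": 0.4}]'

```text
clock: 26.85
eef_pos: [579.9, -161.6, 170.8]
eef_rot: [-75.8, 89.9, -149.9]
force: [-1.1, -0.2, -3.1]
finger_gap: 63.5
```

```bash
python3 look.py 21 583 -160 140
python3 - <<'E'
from h import *
im,d,c=shot("wrist","wrist21"); K,R,t=c
uu,vv=np.meshgrid(np.arange(640),np.arange(400))
W=((np.stack([uu,vv,np.ones_like(uu)],-1)@np.linalg.inv(K).T)*d[...,None]-t)@R
m=(np.abs(W[...,0]-583)<80)&(np.abs(W[...,1]+160)<50)&(W[...,2]>196)&(W[...,2]<215)&(vv<235)
P=W[m]; c0=P.mean(0); n=np.linalg.svd(P-c0,full_matrices=False)[2][2]; print(m.sum(),c0,"tilt",np.degrees(np.arccos(abs(n[2]))),cv2.minAreaRect(P[:,:2].astype(np.float32)))
E
```

```text
26.95 [ 579.9 -161.6  170.8] [-21.8  29.8  96.3  -0.1  53.9  52.2] [ 0.1  0.9 -3.1] [-0.01  0.07 -0.01] 63.807498587113336
3887 [ 628.54211306 -147.05470475  202.2079809 ] tilt 1.2040394518239064 ((620.5631713867188, -149.19288635253906), (35.47078323364258, 64.39009094238281), 16.005422592163086)
```

View pics/l21.png

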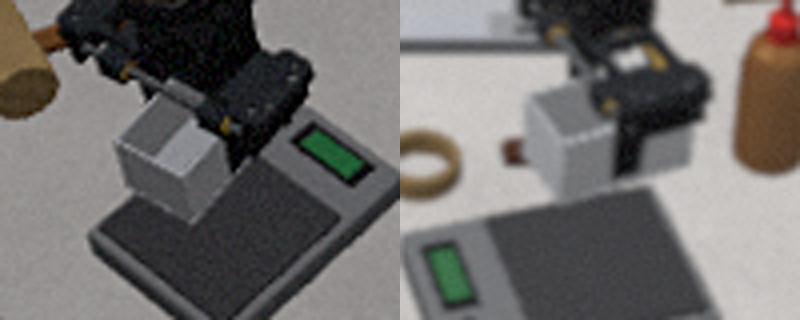

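View pics/wrist21.png

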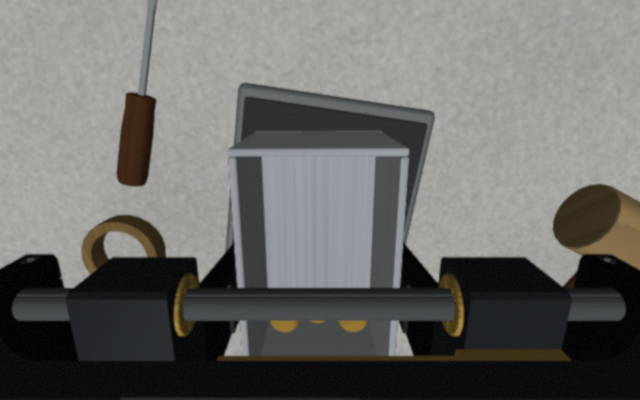

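View pics/side21.png

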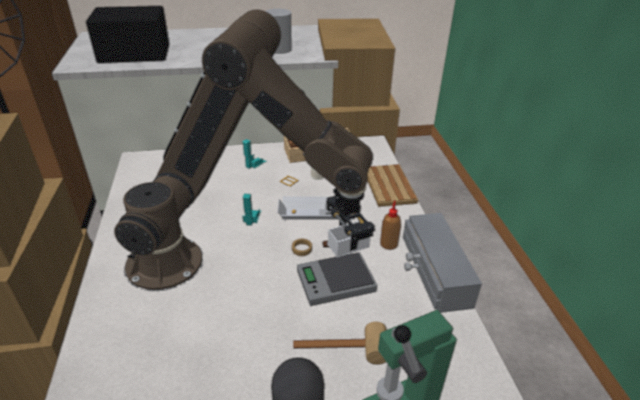

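The tub is level (about 1.2° by the rim fit) and about 99 mm up. Three balls are visible in it at wrist pixels (285,325), (317,320) and (353,325), and the arm is still.

Run:
```python
from h import *
s=robot.get_state(); print(s["clock"],s["qd"].round(2)); print(robot.hand_in())
```

```text
27.0 [ 0.04  0.01  0.06 -0.04  0.04  0.01]
the job is handed in; nothing more can be done
None
```

The job is handed in at 27 s of the 72 s allowed. The tub, with three balls in it, is held about 99 mm above the scale.

- **Scooping:** I pushed the balls against the near wall and lifted three of them out in the scoop. The fourth fell back into the trough, where it remains. The side camera counted three in the scoop.
- **Pouring:** All three landed in the tub, confirmed by the scene camera during the pour and by the wrist camera before I gripped the tub.
- **Returning the scoop:** I set it back level in the trough and released it. The scene camera then showed it upright and empty, about 9 mm nearer the robot than where it started.
- **Final check:** The rim fit gives a tub tilt of about 1.2° and joint speeds were near zero. The balls are visible in the tub but partly hidden by the gripper. The bystanders look untouched, though I judged that only by eye.
- **Readings that stood out:** While gripping the tub, the wrist showed about 8 N upward. It was gone after the lift, and I took it for light pressing on the scale. I estimated the platform centre from the scale body instead of measuring it.

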